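Jog a pack of ornament blanks and mark it under the punch

ROBOT

A 7-joint arm with a two-finger parallel gripper is mounted at the origin on the work surface. World frame = base frame: x ahead of the robot, y to its left, z up, the work surface at z = 0. Lengths are in m, angles in rad, forces in N, time in s.
With the tool pointing down it reaches from about 0.425 to 0.975 m from the base axis. Payload 16.7 kg.
Tool frame: the origin (TCP) lies on the centre line of the jaws, within the pads' length; the fingertips stand 14 mm ahead of it and the grasp point (between the pads) lies 5 mm behind it (tip_extent is the distance from the TCP to the fingertips, in m); z points along the fingers, y is the line along which they close (so a half turn about z gives the same grasp; the last joint's range is limited). The gripper opens to 85 mm and grips with 20 to 120 N. Pads are 22 mm wide; open, the fingers measure 114 mm over their backs; the gripper's body (76 mm by 85 mm) begins 54 mm behind the grasp point. The pads swing forward as they close: fully open they stand 13 mm farther back than shut.
Start: joints at [1.058, 0.426, 0.074, 1.606, -0.034, 1.111, -0.067], TCP at [0.24, -0.631, 0.245] pointing down, gripper open.
Joint ranges: [-2.85, 2.85], [-0.5, 2.14], [-1.23, 1.37], [0.21, 2.46], [-1.02, 4.16], [0.16, 2.05], [-2.73, 2.73]. Speed limits (rad/s): [1.89, 1.89, 2.39, 2.39, 3.01, 3.01, 3.01].

INTERFACE

Orientations are given as a unit quaternion [w, x, y, z].
In Python, from cell import * gives the robot as it stands.
- The arm moves only by the shell command python3 -m crank 'ROWS' [FORCE]. ROWS is JSON, a list of rows, each a list of 7 numbers: the closure, from -1 (fully open) to 1 (shut), then the shift along the tool's x, y, z in units of 25 mm (1.0 is 25 mm), then the turn, a rotation vector about the tool's x, y, z in degrees. In form: [[fingers, dx, dy, dz, ax, ay, az], ...]. A call has 1 to 20 rows; each row is the pose to reach, as a shift and turn from the pose commanded when the call began, along the tool's axes at that moment; what a row does not reach only later rows make up. A row lasts 1/12 s, in which the tool goes at most 41.7 mm and 7.16 degrees, less where a joint would pass 70% of its speed; a pose out of reach is approached as far as the arm can. A call with a gripper value outside its range is refused whole. The fingers move at their own pace and stop on an object; FORCE is the grip in N (left out, the last holds). Time passes only in rows, so rows that repeat a pose let the fingers close. It gives the time, the measured TCP pose, the force, the opening and the grip force at its end, in the units of the state.
- sense(): the state, without advancing time (a new reading comes with each control period).
- capture(name): name is "side" or "top" or "wrist"; returns the picture (480x640x3 uint8, blue, green, red); there is no depth.
- calibration(name): a dict with "fx", "fy", "cx", "cy" (pixels), "extrinsics" (4x4, takes a point from camera to world coordinates). Camera axes: x right, y up, looking along -z (the intrinsics and any distortion apply to the point x, -y, -z); pixel columns grow to the right and rows downward; lengths in m; the calibration is good to about 2 mm. A picture is of the moment at which its call begins: read the wrist's pose just before it. calibration takes no time and is no camera call; for the wrist camera it gives the pose at the moment of the call.
- close_job(): hands the job in; it is judged then, once.
Trained networks look in the newest picture that a camera, given by its name, has taken for a name from the list of things; names that differ only in an ending like _2 or _b are one class to them, and where a whole thing is asked for, a point or a joint stands for the part that bears it (a point fixed in the world has none). Each returns a list of dicts, best first, with "p" (0 to 1); they miss things now and then, are a little off and sometimes report something else, mostly with a low value. They report only what shows in the picture. A call takes as long as a camera call.
- recognise(camera, thing): "position" ([x, y, z] in m, in the coordinates of the camera as it stood for that picture, good to about 4 mm: the middle of the surface that is visible of it).
The state is a dict: "time": time; "joints": joint angles; "qd": joint speeds; "effort": joint torques, N m; "tcp_pos": TCP position; "ee_rot": TCP orientation; "wrist_force": force on the tool from outside, world axes, zero at the start; "ft_torque": the same for the moment, N m; "width": finger opening in m; "gripper_force": force on a finger pad.
Only numpy, scipy, OpenCV 4.12 (cv2) and the standard library are available. Lean on these libraries where they do the work, as an engineer would, in place of code of your own. Each camera call takes 0.05 s, during which the arm holds its last target. There are 200 camera calls.

TASK

Stack all the ply blanks on the jig's sled, pencil crosses up and all at the end towards the punch, and tap the stack until its edges are flush against both fences. Then slide the sled until the crosses sit right under the punch tip, press the punch down firmly on the top blank and let it spring back. Finally draw the sled fully home with the stack still flush, and leave the two loose pine cones and the roll of tape alone.

Things in the scene. Friction and masses are not known exactly. Their poses are not given: they have to be found in the camera images.
- blank1: A plain white-primed ply blank, 60 x 100 x 8 mm (x, y, z), about 45 g, lying flat on the table; three to five of the five are present. Origin: centre of its underside. z up through the face with the pencil cross; -y points along its length to the end with the cross.
- blank2: Another ply blank exactly like blank1 (60 x 100 x 8 mm, origin at the centre of the underside, -y towards the end with the cross); may be absent.
- blank3: Another ply blank exactly like blank1 (60 x 100 x 8 mm, origin at the centre of the underside, -y towards the end with the cross); may be absent.
- blank4: Another ply blank exactly like blank1 (60 x 100 x 8 mm, origin at the centre of the underside, -y towards the end with the cross); may be absent.
- blank5: Another ply blank exactly like blank1 (60 x 100 x 8 mm, origin at the centre of the underside, -y towards the end with the cross); may be absent.
- mark1 (a point): Centre of the pencil cross on the top face of blank1: at x = 0, y = -30 mm of the blank (20 mm from that end).
- mark2 (a point): Centre of the pencil cross on the top face of blank2: at x = 0, y = -30 mm of the blank (20 mm from that end).
- mark3 (a point): Centre of the pencil cross on the top face of blank3: at x = 0, y = -30 mm of the blank (20 mm from that end).
- mark4 (a point): Centre of the pencil cross on the top face of blank4: at x = 0, y = -30 mm of the blank (20 mm from that end).
- mark5 (a point): Centre of the pencil cross on the top face of blank5: at x = 0, y = -30 mm of the blank (20 mm from that end).
- jig: Fixed ply base board of the sliding jig, 140 mm (x, from -85 to +55) by 400 mm (y, +-200), 12 mm thick, two aluminium runners on it. Origin on the table. The sled rides on it along y.
- sled_seat (a point): Point on the sled's floor, 22 mm above the table; moves with the sled, axes parallel to the jig's. It is where the centre of the underside of the lowest blank comes when flush against both fences with its cross towards -y. The floor reaches from x = -85 to +44 mm and y = -86 to +61 mm; its -x and -y sides are open.
- sled_corner (a point): Inside corner of the sled's two wooden fences, at floor level (sled_seat + 30 mm x, + 50 mm y). From it the far fence (14 mm thick) runs 135 mm to -y and the end fence (12 mm thick) 115 mm to -x; both are 44 mm high. No finger fits between a fence and a flush blank: set blanks down 25 to 30 mm short of the far fence and 20 mm short of the end fence, then tap them across.
- sled_handle (a point): Top centre of the sled's handle, an upright black block 20 mm (x) by 24 mm (y), 55 mm tall from floor level, at x = 0, y = +97 mm from sled_seat, outside the end fence.
- sled (a joint): How far the sled has been slid from its home stop: 0 = home, grows as the sled moves towards jig -y (towards the punch), to 0.245 m. Rubs with about 3 N and stays where it is left.
- punch: Spring-up plunger of the hand marking punch; origin at its pointed tip, z up. Raised, the tip is 78 mm above the table. Its black round cap, 40 mm across, has its top 156 mm above the tip; pressing the cap lowers the tip (stroke 55 mm; about 3 N at first and 1 N more per 10 mm), let go it springs up. It stands on the line that the crosses of flush blanks travel.
- stand: Fixed steel stand of the punch; origin on the table plane straight below the punch tip, axes parallel to the jig's. Its column (24 mm radius at most, 200 mm high) stands beyond the jig at x = +120 mm; its green arm, 36 mm wide (y) and from 110 to 150 mm above the table, reaches from there to x = -20 mm and guides the plunger.
- tape: Bystander: roll of masking tape lying flat, 110 mm across, 30 mm high; origin at the centre of its underside. Leave alone.
- cone1: Bystander: pine cone standing upright, 62 mm across, 68 mm tall; origin at its foot. Leave alone.
- cone2: Bystander: pine cone standing upright, 75 mm across, 82 mm tall; origin at its foot. Leave alone.

How it is judged:
By the outcome, as a careful person would: the job done as asked, in the order asked, and still so for the second after the job is handed in, with the robot touching nothing.
Of blank1, blank2, blank3, blank4, blank5 only 3 to 5 are there at a start; the rules pass over those that are not, and their reading is None.
At some moment in a run one of blank1, blank2, blank3, blank4, blank5 may be knocked a few centimetres aside while the robot is not near it.
Once in a run the grip may slacken for a moment while it holds something.
It also fails if it takes over 210 s, if anything falls off the work surface, if the arm or the gripper's body presses on something with over 40 N, if the wrist force passes 120 N, or if a joint passes its speed limit or range.

## Working session

There is one attempt and no reset: what is moved stays moved. The work goes in short steps, Python scripts to look and compute and a shell command to move; the robot and the scene stay as the last step left them, time stands still between calls to the robot, and variables do not carry over. Pictures are saved under pics/ and viewed, at most 14 in all, crops included, and the job is handed in when it is done.

```bash
ls; mkdir -p pics; python3 - <<'E'
from cell import *
import cv2,numpy as np
s=sense();print({k:np.round(v,3) for k,v in s.items()})
for n in("side","top","wrist"):
    c=calibration(n);print(n,{k:np.round(v,3).tolist() for k,v in c.items()})
    cv2.imwrite(f"pics/{n}0.png",capture(n))
E
```

```text
pics
{'time': np.float64(0.0), 'joints': array([ 1.058,  0.427,  0.074,  1.607, -0.034,  1.111, -0.067]), 'qd': array([-0.001,  0.   ,  0.001,  0.   , -0.001,  0.001, -0.001]), 'effort': array([ 3.0000e-03, -9.4983e+01,  3.7620e+00, -4.6353e+01,  1.9000e-02,
        1.0000e-02,  0.0000e+00]), 'tcp_pos': array([ 0.24 , -0.63 ,  0.245]), 'ee_rot': array([-0.001,  0.984,  0.181, -0.   ]), 'wrist_force': array([-0.227,  0.325, -1.051]), 'ft_torque': array([ 0.024, -0.027, -0.006]), 'gripper_force': np.float64(0.0), 'width': np.float64(0.085)}
side {'fx': 483.464, 'fy': 483.464, 'cx': 317.473, 'cy': 238.53, 'extrinsics': [[-0.947, 0.167, -0.275, 0.27], [-0.322, -0.535, 0.781, 0.779], [-0.017, 0.828, 0.56, 0.679], [0.0, 0.0, 0.0, 1.0]]}
top {'fx': 578.333, 'fy': 578.333, 'cx': 324.697, 'cy': 240.352, 'extrinsics': [[-0.003, 0.997, -0.076, 0.451], [-1.0, -0.004, -0.009, -0.039], [-0.01, 0.076, 0.997, 1.437], [0.0, 0.0, 0.0, 1.0]]}
wrist {'fx': 393.707, 'fy': 393.707, 'cx': 316.35, 'cy': 241.841, 'extrinsics': [[0.355, 0.885, 0.302, 0.318], [-0.935, 0.337, 0.113, -0.601], [-0.001, -0.322, 0.947, 0.373], [0.0, 0.0, 0.0, 1.0]]}
```

View pics/top0.png

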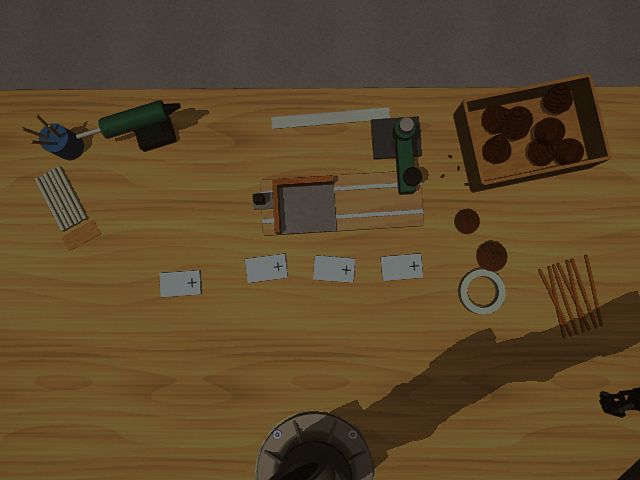

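View pics/side0.png

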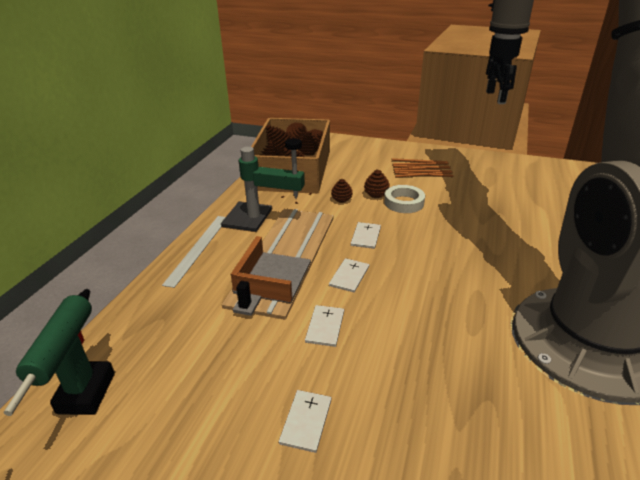

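The top view shows four blanks at pixels (180,284), (267,268), (334,269) and (402,267), all with crosses towards image right (world -y). The sled is near (305,207), the punch cap near (412,176), and the cones and tape are at right. The side view agrees.

```bash
cat > h.py <<'E'
from cell import *
import cv2,numpy as np
def K(c): return np.array([[c['fx'],0,c['cx']],[0,c['fy'],c['cy']],[0,0,1]])
def ray(c,uv):
    E=np.array(c['extrinsics']); d=np.array([(uv[0]-c['cx'])/c['fx'],-(uv[1]-c['cy'])/c['fy'],-1.])
    return E[:3,3],E[:3,:3]@d
def onz(c,uv,z):
    o,d=ray(c,uv); return o+d*(z-o[2])/d[2]
def proj(c,p):
    E=np.array(c['extrinsics']); q=E[:3,:3].T@(np.asarray(p)-E[:3,3]); return np.array([c['cx']+c['fx']*q[0]/-q[2],c['cy']-c['fy']*q[1]/-q[2]])
def tri(c1,u1,c2,u2):
    (o1,d1),(o2,d2)=ray(c1,u1),ray(c2,u2); d1/=np.linalg.norm(d1); d2/=np.linalg.norm(d2)
    t=np.linalg.lstsq(np.c_[d1,-d2],o2-o1,rcond=None)[0]
    a,b=o1+t[0]*d1,o2+t[1]*d2; return (a+b)/2,np.linalg.norm(a-b)
def quads(img,lo=95,amin=300,amax=6000):
    m=((img.min(2)>lo)&(np.ptp(img.astype(int),axis=2)<45)).astype(np.uint8)
    m=cv2.morphologyEx(m,cv2.MORPH_CLOSE,np.ones((5,5)))
    out=[]
    for k in cv2.findContours(m,cv2.RETR_EXTERNAL,cv2.CHAIN_APPROX_NONE)[0]:
        a=cv2.contourArea(k)
        if amin<a<amax: out.append((k.reshape(-1,2),a))
    return out
E
python3 - <<'E'
from h import *
ct,cs=calibration("top"),calibration("side")
t,s=cv2.imread("pics/top0.png"),cv2.imread("pics/side0.png")
print(t[284,180],s[420,305],t[210,305])
def cen(q,a):
    M=cv2.moments(q.reshape(-1,1,2));return np.array([M['m10'],M['m01']])/M['m00']
T=[(cen(q,a),q,a) for q,a in quads(t)];S=[(cen(q,a),a) for q,a in quads(s,130)]
print([(np.round(c),a) for c,q,a in T]);print([(np.round(c),a) for c,a in S])
for c,q,a in T:
    p=onz(ct,c,.008); W=np.array([onz(ct,u,.008)[:2] for u in q]); r=cv2.minAreaRect((W*1000).astype(np.float32))
    b=min(S,key=lambda k:np.linalg.norm(k[0]-proj(cs,p)))
    print("top@8mm",p.round(4),"size",np.round(r[1]),"ang",round(r[2],1),"tri",*[np.round(v,4) for v in tri(ct,c,cs,b[0])])
for th in["sled_seat","sled_corner","sled_handle","punch","stand","jig","cone1","tape"]:
    capture("top"); a=recognise("top",th)[:2]; capture("side"); b=recognise("side",th)[:2]
    f=lambda c,L:[(round(d['p'],2),(np.array(c['extrinsics'])@np.r_[d['position'],1])[:3].round(3).tolist()) for d in L]
    print(th,f(ct,a),f(cs,b))
E
```

```text
[116 117 112] [172 195 200] [65 70 76]
[(array([483., 292.]), 1481.5), (array([179., 283.]), 880.5), (array([334., 269.]), 878.5), (array([401., 267.]), 891.0), (array([266., 268.]), 884.5), (array([ 60., 198.]), 1390.5), (array([329., 118.]), 1141.5)]
[(array([305., 420.]), 1907.5), (array([325., 325.]), 1007.0), (array([349., 274.]), 671.0), (array([366., 234.]), 465.0), (array([193., 253.]), 711.5), (array([405., 194.]), 537.5)]
top@8mm [ 0.4323 -0.4126  0.008 ] size [105. 105.] ang 88.8 tri [ 0.4315 -0.4074  0.0286] 0.0022
top@8mm [0.4546 0.3336 0.008 ] size [59. 98.] ang 3.9 tri [0.4541 0.3345 0.0038] 0.001
top@8mm [ 0.4897 -0.0472  0.008 ] size [98. 58.] ang 85.2 tri [ 0.489  -0.0474  0.0058] 0.0015
top@8mm [ 0.4936 -0.2145  0.008 ] size [59. 99.] ang 4.6 tri [ 0.4927 -0.215   0.006 ] 0.0019
top@8mm [0.4921 0.1206 0.008 ] size [59. 98.] ang 7.4 tri [0.4914 0.1207 0.0051] 0.0016
top@8mm [0.6676 0.6379 0.008 ] size [150.  67.] ang 28.8 tri [0.509  0.497  0.2557] 0.2407
top@8mm [ 0.8696 -0.0381  0.008 ] size [ 28. 297.] ang 4.6 tri [ 0.8794 -0.0365 -0.0143] 0.007
sled_seat [(0.65, [0.651, 0.029, 0.024])] [(0.86, [0.65, 0.073, 0.032]), (0.56, [0.509, -0.413, 0.052])]
sled_corner [(0.63, [0.649, 0.037, 0.019]), (0.36, [0.452, 0.328, 0.007])] [(0.62, [0.645, 0.07, 0.029])]
sled_handle [(0.7, [0.646, 0.031, 0.025])] [(0.84, [0.646, 0.068, 0.026]), (0.53, [0.49, -0.039, 0.01])]
punch [(0.62, [0.676, -0.209, 0.236]), (0.61, [0.651, 0.034, 0.023])] [(0.54, [0.668, -0.206, 0.225]), (0.31, [0.649, 0.065, 0.025])]
stand [(0.76, [0.783, -0.201, 0.144])] [(0.57, [0.779, -0.198, 0.126])]
jig [(0.91, [0.648, -0.055, 0.011]), (0.36, [0.648, 0.035, 0.02])] [(0.82, [0.646, 0.009, 0.019]), (0.57, [0.647, 0.068, 0.031])]
cone1 [(0.75, [0.518, -0.422, 0.058]), (0.6, [0.604, -0.365, 0.044])] [(0.87, [0.51, -0.413, 0.05]), (0.84, [0.595, -0.358, 0.035])]
tape [(0.94, [0.431, -0.401, 0.03])] [(0.89, [0.426, -0.388, 0.022])]
```

```bash
python3 - <<'E'
from h import *
t=cv2.imread("pics/top0.png")[105:255,245:435]; s=cv2.imread("pics/side0.png")[130:330,210:350]
a=cv2.resize(t,None,fx=4.2,fy=4.0,interpolation=3)[:600]; cv2.imwrite("pics/tc.png",cv2.convertScaleAbs(a,alpha=1.6))
cv2.imwrite("pics/sc.png",cv2.resize(s,None,fx=3,fy=3,interpolation=3))
E
```

```text
(no output)
```

View pics/tc.png

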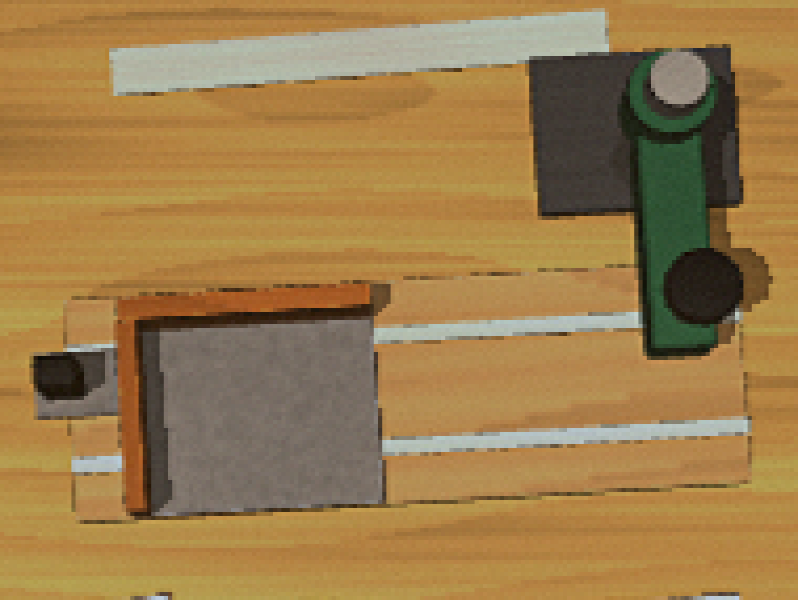

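View pics/sc.png

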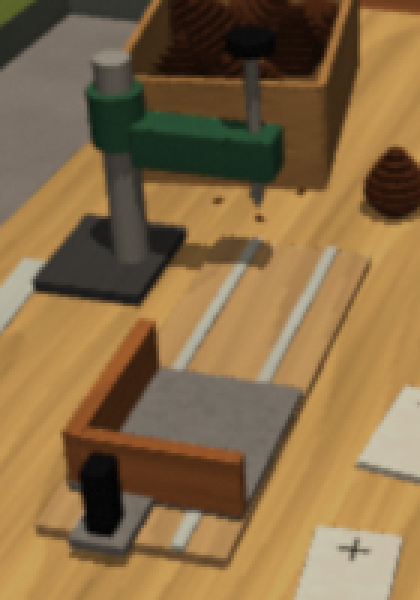

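The crops show the jig board, with its near edge from crop (78,522) to (750,484), and the sled floor's near-right corner at (384,502). The sled fences are at far and left, the handle top is at about (55,377), and the punch cap is at (705,286) in top and (250,40) in side.

```bash
python3 - <<'E'
from h import *
ct,cs=calibration("top"),calibration("side")
T=lambda x,y:(245+(x-1.5)/4.2,105+(y-1.5)/4.0); S=lambda x,y:(210+(x-1)/3,130+(y-1)/3)
for n,p,z in[("board -85,+200",(78,522),.012),("board -85,-200",(750,484),.012),("board 55,200",(66,298),.012),
 ("floor -85,-86",(384,502),.022),("floor 30,-86",(374,318),.022),("fence top outer corner",(119,301),.066),("fence top far end in",(372,305),.066),("fence top far end out",(372,283),.066),("fence top in corner",(137,317),.066),("endf in end",(146,516),.066),("endf out end",(124,516),.066)]:
    print(n,onz(ct,T(*p),z).round(4))
print("handle",tri(ct,T(58,377),cs,S(100,463)),onz(ct,T(58,377),.077))
print("cap",tri(ct,T(705,286),cs,S(251,36)),onz(ct,T(705,286),.234))
print("tip side",S(258,203)," floor corner tri",tri(ct,T(384,502),cs,S(302,395)))
# angle from runners by line: near board edge
a=onz(ct,T(78,522),.012);b=onz(ct,T(750,484),.012);print("yaw",np.degrees(np.arctan2(-(a-b)[0],(a-b)[1])),np.linalg.norm(a-b))
E
```

```text
board -85,+200 [0.5729 0.1267 0.012 ]
board -85,-200 [ 0.595  -0.2691  0.012 ]
board 55,200 [0.7131 0.1346 0.012 ]
floor -85,-86 [ 0.5837 -0.0535  0.022 ]
floor 30,-86 [ 0.6979 -0.0482  0.022 ]
fence top outer corner [0.7012 0.0977 0.066 ]
fence top far end in [ 0.6981 -0.0468  0.066 ]
fence top far end out [ 0.7114 -0.0468  0.066 ]
fence top in corner [0.6914 0.0874 0.066 ]
endf in end [0.5717 0.0819 0.066 ]
endf out end [0.5718 0.0944 0.066 ]
handle (array([0.65459599, 0.13136967, 0.07573532]), np.float64(0.0014275269677744198)) [0.65373794 0.13093042 0.077     ]
cap (array([ 0.67632421, -0.212999  ,  0.2321037 ]), np.float64(0.0023453083733394517)) [ 0.67709484 -0.21236735  0.234     ]
tip side (295.6666666666667, 197.33333333333331)  floor corner tri (array([ 0.58329743, -0.05392704,  0.01538319]), np.float64(0.0021569898028577865))
yaw 3.1962054331994723 0.3963965659911856
```

```bash
cat >> h.py <<'E'
from scipy.spatial.transform import Rotation as Ro
JY=3.2
def plan(x,y,z,yaw):
    """rows for moving to TCP (x,y,z), tool down, world yaw of tool x (deg)"""
    s=sense(); R=Ro.from_quat(np.roll(s['ee_rot'],-1)); p=np.array([x,y,z])-s['tcp_pos']
    q=Ro.from_euler('z',yaw,degrees=True)*Ro.from_euler('x',180,degrees=True)
    d=R.inv().apply(p)/.025; a=(R.inv()*q).as_rotvec(degrees=True)
    xx=R.apply([1,0,0]); print("shift",d.round(2).tolist(),"turn",a.round(1).tolist(),"| now",s['tcp_pos'].round(4).tolist(),"yaw",round(np.degrees(np.arctan2(xx[1],xx[0])),1),"rows",round(max(np.linalg.norm(p)/.0417,np.linalg.norm(a)/7.16),1),"t",round(s['time'],1))
def blanks(name="top"):
    """blanks lying on the table: centre, yaw"""
    c=calibration(name); im=capture(name); out=[]
    for k,a in quads(im):
        W=np.array([onz(c,u,.008)[:2] for u in k]); (cx,cy),(w,h),g=cv2.minAreaRect((W*1000).astype(np.float32))
        if not(50<min(w,h)<66 and 90<max(w,h)<108): continue
        if w>h: g-=90
        out.append((round(cx/1000,4),round(cy/1000,4),round(g,1),round(min(w,h)),round(max(w,h))))
    return out,im
E
python3 - <<'E'
from h import *
print(blanks()[0]); plan(.4936,-.2145,.10,94.6)
E
```

```text
[(0.4547, 0.3336, 4.2, 59, 98), (0.4897, -0.0471, -4.9, 58, 98), (0.4936, -0.2143, 4.7, 59, 99), (0.4922, 0.1206, 7.4, 59, 98)]
shift [15.4, -11.95, 5.81] turn [-0.0, -0.0, -73.8] | now [0.2402, -0.6308, 0.2453] yaw 20.8 rows 12.2 t 1.8
```

```bash
python3 -m crank '[[-1,5,-4,1,0,0,-20],[-1,10,-8,2,0,0,-40],[-1,15.4,-11.95,4,0,0,-73.8],[-1,15.4,-11.95,4,0,0,-73.8],[-1,15.4,-11.95,5.8,0,0,-73.8],[-1,15.4,-11.95,5.8,0,0,-73.8],[-1,15.4,-11.95,5.8,0,0,-73.8],[-1,15.4,-11.95,5.8,0,0,-73.8],[-1,15.4,-11.95,5.8,0,0,-73.8],[-1,15.4,-11.95,5.8,0,0,-73.8],[-1,15.4,-11.95,5.8,0,0,-73.8],[-1,15.4,-11.95,5.8,0,0,-73.8],[-1,15.4,-11.95,5.8,0,0,-73.8],[-1,15.4,-11.95,5.8,0,0,-73.8],[-1,15.4,-11.95,5.8,0,0,-73.8]]' 40
python3 - <<'E'
from h import *
plan(.4936,-.2145,.018,94.6)
c=calibration("wrist"); im=capture("wrist"); cv2.imwrite("pics/w1.png",im)
k=[(q,a) for q,a in quads(im,95,3000,80000)]
for q,a in k:
    W=np.array([onz(c,u,.008)[:2] for u in q]); print(a,cv2.minAreaRect((W*1000).astype(np.float32)))
E
```

```text
time: 3.05
tcp_pos: [0.4938, -0.2143, 0.1002]
ee_rot: [-0.0, 0.677, 0.736, -0.0]
wrist_force: [0.1, -1.1, -0.1]
width: 0.0853
gripper_force: 0.0
shift [-0.01, -0.01, 3.29] turn [-0.0, -0.0, 0.1] | now [0.4938, -0.2143, 0.1002] yaw 94.7 rows 2.0 t 3.0
11583.5 ((491.39581298828125, -201.350341796875), (59.742889404296875, 74.45252227783203), 4.6858229637146)
6030.0 ((628.342529296875, -166.53952026367188), (10.530643463134766, 194.22152709960938), 3.344942092895508)
4199.5 ((485.5326843261719, -90.88725280761719), (61.64921569824219, 19.87889289855957), 4.672008037567139)
```

View pics/w1.png

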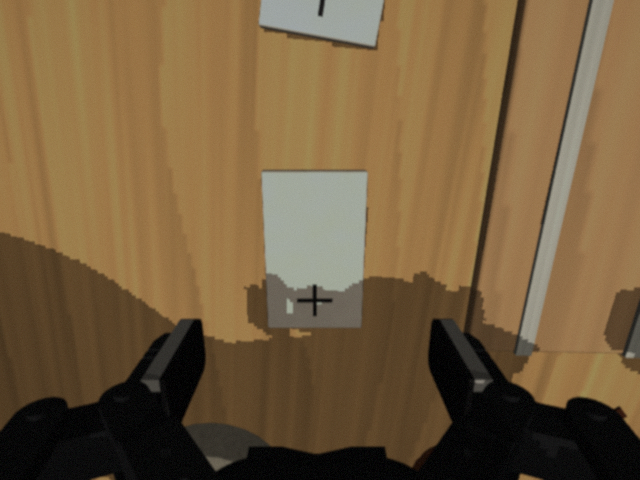

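The wrist picture shows the blank centred between the fingers, its top edge at (315,170) and its cross at (315,300), so the alignment is good. I'll descend.

```bash
python3 -m crank '[[-1,0,0,1.6,0,0,0],[-1,0,0,2.8,0,0,0],[-1,0,0,3.2,0,0,0],[-1,0,0,3.2,0,0,0],[-1,0,0,3.2,0,0,0]]'; python3 -m crank '[[0.3,0,0,0,0,0,0],[0.3,0,0,0,0,0,0],[0.3,0,0,0,0,0,0],[0.3,0,0,0,0,0,0],[0.3,0,0,0,0,0,0],[0.3,0,0,0,0,0,0]]' 30
python3 - <<'E'
from h import *
im=capture("wrist"); cv2.imwrite("pics/w2.png",im)
E
```

```text
time: 3.52
tcp_pos: [0.4936, -0.2154, 0.021]
ee_rot: [-0.0, 0.678, 0.735, -0.0]
wrist_force: [0.9, -0.6, -0.7]
width: 0.0853
gripper_force: 0.0
time: 4.02
tcp_pos: [0.4943, -0.215, 0.0216]
ee_rot: [0.001, 0.678, 0.735, 0.0]
wrist_force: [-3.1, 0.2, 17.6]
width: 0.03
gripper_force: 8.8
```

View pics/w2.png

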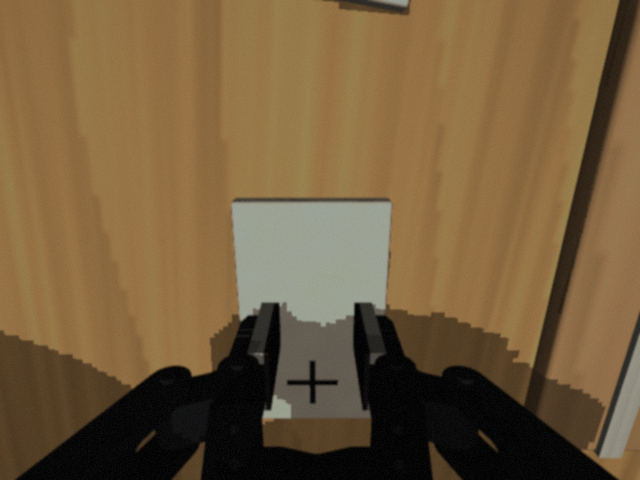

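```bash
python3 -m crank '[[-1,0,0,-0.8,0,0,0],[-1,0,0,-0.8,0,0,0],[-1,0,0,-0.8,0,0,0],[-1,0,0,-0.8,0,0,0],[-1,0,0,-0.8,0,0,0],[-1,0,0,0.34,0,0,0],[-1,0,0,0.34,0,0,0],[-1,0,0,0.34,0,0,0]]'; python3 -m crank '[[0,0,0,0,0,0,0],[0,0,0,0,0,0,0],[0,0,0,0,0,0,0],[0,0,0,0,0,0,0],[0,0,0,0,0,0,0]]' 40
```

```text
time: 4.73
tcp_pos: [0.4925, -0.214, 0.0107]
ee_rot: [-0.002, 0.678, 0.735, -0.001]
wrist_force: [0.3, -0.0, -0.0]
width: 0.0855
gripper_force: 0.0
time: 5.15
tcp_pos: [0.4941, -0.2147, 0.013]
ee_rot: [0.001, 0.678, 0.735, 0.0]
wrist_force: [-2.6, 1.0, 8.9]
width: 0.0586
gripper_force: 41.0
```

```bash
python3 - <<'E'
from h import *
plan(.6356,.0144,.085,93.2)
E
```

```text
shift [8.68, 6.39, -2.88] turn [0.1, 0.0, 1.4] | now [0.4941, -0.2147, 0.013] yaw 94.6 rows 6.7 t 5.2
```

```bash
python3 -m crank '[[0,0,0,-0.4,0,0,0],[0,0,0,-1.5,0,0,0],[0,0,0,-2.9,0,0,0],[0,2,1.4,-2.9,0,0,0.4],[0,4,2.8,-2.9,0,0,0.8],[0,6,4.4,-2.9,0,0,1.4],[0,7.5,5.5,-2.9,0,0,1.4],[0,8.68,6.4,-2.9,0,0,1.4],[0,8.68,6.4,-2.9,0,0,1.4],[0,8.68,6.4,-2.9,0,0,1.4]]'
python3 - <<'E'
from h import *
plan(.6356,.0144,.036,93.2)
im=capture("wrist"); cv2.imwrite("pics/w3.png",im)
E
```

```text
time: 5.98
tcp_pos: [0.6379, 0.0206, 0.086]
ee_rot: [0.0, 0.685, 0.728, 0.002]
wrist_force: [-0.7, 0.3, -0.9]
width: 0.0581
gripper_force: 43.4
shift [-0.25, -0.11, 2.0] turn [0.2, -0.1, 0.3] | now [0.6379, 0.0206, 0.086] yaw 93.5 rows 1.2 t 6.0
```

View pics/w3.png

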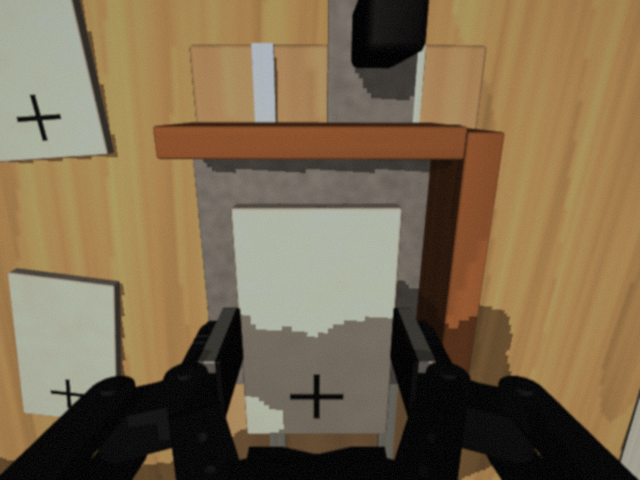

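```bash
python3 -m crank '[[0,0,0,0,0,0,0],[0,0,0,1,0,0,0],[0,0,0,1.7,0,0,0],[0,0,0,1.95,0,0,0],[0,0,0,1.95,0,0,0],[0,0,0,1.95,0,0,0]]'; python3 -m crank '[[-0.6,0,0,0,0,0,0],[-0.6,0,0,0,0,0,0],[-0.6,0,0,-0.1,0,0,0],[-0.6,0,0,-1,0,0,0],[-0.6,0,0,-2,0,0,0],[-0.6,0,0,-2.4,0,0,0],[-0.6,0,0,-2.4,0,0,0],[-0.6,0,0,-2.4,0,0,0]]'
python3 - <<'E'
from h import *
b,im=blanks(); print(b); p=min((q for q in b if q[0]<.55),key=lambda q:abs(q[1]+.05)); plan(p[0],p[1],.10,90+p[2])
E
```

```text
time: 6.53
tcp_pos: [0.6354, 0.0137, 0.0362]
ee_rot: [0.0, 0.687, 0.726, -0.0]
wrist_force: [0.5, -0.2, 0.1]
width: 0.0582
gripper_force: 51.2
time: 7.2
tcp_pos: [0.6359, 0.0145, 0.0963]
ee_rot: [0.001, 0.687, 0.727, 0.0]
wrist_force: [-0.6, -0.4, -1.3]
width: 0.0683
gripper_force: 0.0
[(0.4547, 0.3336, 4.1, 59, 99), (0.4921, 0.1207, 7.2, 59, 99)]
shift [4.57, -5.48, -0.19] turn [-0.0, 0.0, -4.0] | now [0.6354, 0.0144, 0.0954] yaw 93.2 rows 4.3 t 7.2
```

```bash
python3 - <<'E'
from h import *
plan(.4921,.1206,.0145,97.3)
E
```

```text
shift [4.56, -5.48, 3.23] turn [-0.0, 0.0, -4.1] | now [0.6354, 0.0144, 0.0954] yaw 93.2 rows 4.7 t 7.2
```

```bash
python3 -m crank '[[-1,1.4,-1.7,0,0,0,-1],[-1,2.6,-3.1,0,0,0,-3],[-1,3.8,-4.5,0,0,0,-4.1],[-1,4.56,-5.48,0.3,0,0,-4.1],[-1,4.56,-5.48,0.8,0,0,-4.1],[-1,4.56,-5.48,2,0,0,-4.1],[-1,4.56,-5.48,3,0,0,-4.1],[-1,4.56,-5.48,3.23,0,0,-4.1],[-1,4.56,-5.48,3.23,0,0,-4.1],[-1,4.56,-5.48,3.23,0,0,-4.1]]'; python3 -m crank '[[0,0,0,0,0,0,0],[0,0,0,0,0,0,0],[0,0,0,0,0,0,0],[0,0,0,0,0,0,0],[0,0,0,0,0,0,0]]' 40
python3 - <<'E'
from h import *
plan(.6356,.0144,.085,93.2)
E
```

```text
time: 8.08
tcp_pos: [0.4922, 0.1207, 0.0149]
ee_rot: [-0.0, 0.66, 0.751, -0.0]
wrist_force: [-0.1, 0.4, 0.4]
width: 0.0853
gripper_force: 0.0
time: 8.5
tcp_pos: [0.4953, 0.1211, 0.0188]
ee_rot: [0.002, 0.661, 0.751, 0.002]
wrist_force: [-7.0, -5.0, 64.9]
width: 0.0489
gripper_force: 49.1
shift [-4.94, 5.04, -2.61] turn [0.3, 0.0, 4.1] | now [0.4953, 0.1211, 0.0188] yaw 97.3 rows 4.5 t 8.5
```

```bash
python3 -m crank '[[-1,0,0,-0.6,0,0,0],[-1,0,0,-1,0,0,0],[-1,0,0,-3,0,0,0],[-1,0,0,-4,0,0,0],[-1,0,0,-4,0,0,0],[-1,0,0,-4,0,0,0]]'
python3 - <<'E'
from h import *
print(blanks()[0])
c=calibration("wrist"); im=capture("wrist"); cv2.imwrite("pics/w4.png",im)
for q,a in quads(im,95,3000,80000):
    W=np.array([onz(c,u,.008)[:2] for u in q]); print(a,cv2.minAreaRect((W*1000).astype(np.float32)))
plan(.4921,.1206,.009,97.3)
E
```

```text
time: 9.0
tcp_pos: [0.4938, 0.1207, 0.1174]
ee_rot: [0.002, 0.661, 0.751, 0.002]
wrist_force: [0.7, -0.3, -0.7]
width: 0.0853
gripper_force: 0.0
[(0.4547, 0.3336, 4.0, 59, 99)]
10999.0 ((487.29815673828125, 130.35227966308594), (59.50100326538086, 80.59349822998047), 7.249546527862549)
shift [0.01, -0.01, 4.24] turn [0.0, 0.0, 0.0] | now [0.4924, 0.1204, 0.1151] yaw 97.3 rows 2.5 t 9.1
```

```bash
python3 -m crank '[[-1,0,0,1.6,0,0,0],[-1,0,0,3,0,0,0],[-1,0,0,4,0,0,0],[-1,0,0,4.24,0,0,0],[-1,0,0,4.24,0,0,0],[-1,0,0,4.24,0,0,0]]'; python3 -m crank '[[-0.2,0,0,0,0,0,0],[-0.2,0,0,0,0,0,0],[-0.2,0,0,0,0,0,0],[-0.2,0,0,0,0,0,0],[-0.2,0,0,0,0,0,0]]' 40
python3 - <<'E'
from h import *
plan(.6356,.0144,.085,93.2)
E
```

```text
time: 9.6
tcp_pos: [0.4923, 0.121, 0.0091]
ee_rot: [-0.0, 0.66, 0.751, -0.0]
wrist_force: [0.2, -0.5, 0.5]
width: 0.0855
gripper_force: 0.0
time: 10.02
tcp_pos: [0.4932, 0.1208, 0.0104]
ee_rot: [0.001, 0.66, 0.751, 0.001]
wrist_force: [-2.1, 0.0, 11.6]
width: 0.0589
gripper_force: 40.4
shift [-4.95, 5.11, -2.97] turn [0.1, -0.0, 4.1] | now [0.4932, 0.1208, 0.0104] yaw 97.3 rows 4.6 t 10.0
```

```bash
python3 -m crank '[[-0.2,0,0,-0.4,0,0,0],[-0.2,0,0,-1.5,0,0,0],[-0.2,0,0,-3.04,0,0,0],[-0.2,-1.3,1.3,-3.04,0,0,1],[-0.2,-2.6,2.7,-3.04,0,0,2],[-0.2,-3.8,4,-3.04,0,0,3],[-0.2,-4.93,5.15,-3.04,0,0,4.1],[-0.2,-4.93,5.15,-3.04,0,0,4.1],[-0.2,-4.93,5.15,-3.04,0,0,4.1],[-0.2,-4.93,5.15,-3.04,0,0,4.1],[-0.2,-4.93,5.15,-2.4,0,0,4.1],[-0.2,-4.93,5.15,-1.6,0,0,4.1],[-0.2,-4.93,5.15,-1.32,0,0,4.1],[-0.2,-4.93,5.15,-1.32,0,0,4.1],[-0.2,-4.93,5.15,-1.32,0,0,4.1]]'
python3 - <<'E'
from h import *
plan(.6356,.0144,.0420,93.2)
cv2.imwrite("pics/w5.png",capture("wrist"))
E
```

```text
time: 11.27
tcp_pos: [0.6352, 0.0158, 0.0423]
ee_rot: [-0.0, 0.686, 0.727, -0.0]
wrist_force: [0.4, 0.5, -0.2]
width: 0.0589
gripper_force: 44.8
shift [-0.06, 0.01, 0.01] turn [-0.0, -0.0, 0.1] | now [0.6352, 0.0158, 0.0423] yaw 93.3 rows 0.0 t 11.3
```

View pics/w5.png

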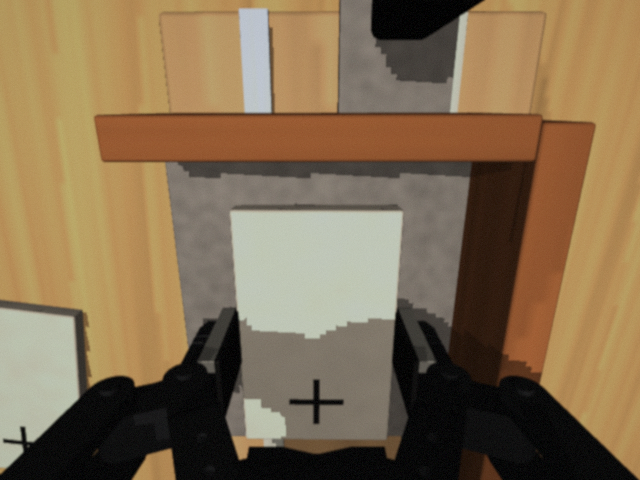

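The second blank is held level over the first, top edge at (315,208), clear of both fences. I'll release it.

```bash
python3 -m crank '[[-0.6,0,0,0,0,0,0],[-0.6,0,0,0,0,0,0],[-0.6,0,0,-0.1,0,0,0],[-0.6,0,0,-1,0,0,0],[-0.6,0,0,-2,0,0,0],[-0.6,0,0,-2.4,0,0,0],[-0.6,-3,-4,-2.4,0,0,0],[-0.6,-3,-4,-2.4,0,0,0],[-1,-6,-5,-2.4,0,0,8],[-1,-6,-5,-2.4,0,0,8],[-1,-6,-5,-2.4,0,0,8],[-1,-6,-5,-2.4,0,0,8],[-1,-6,-5,-2.4,0,0,8]]'
python3 - <<'E'
from h import *
print(blanks()[0])
c=calibration("wrist"); im=capture("wrist"); cv2.imwrite("pics/w6.png",im)
for q,a in quads(im,95,3000,80000):
    W=np.array([onz(c,u,.008)[:2] for u in q]); print(a,cv2.minAreaRect((W*1000).astype(np.float32)))
plan(.4897,-.0472,.009,85.1)
E
```

```text
time: 12.4
tcp_pos: [0.5187, -0.144, 0.1022]
ee_rot: [0.0, 0.737, 0.676, -0.0]
wrist_force: [0.2, 0.8, 0.1]
width: 0.0854
gripper_force: 0.0
[(0.4191, 0.3153, 4.1, 59, 99), (0.4897, -0.0471, -4.8, 59, 99), (0.641, 0.0169, 3.2, 60, 102)]
3749.0 ((623.8326416015625, -115.08094024658203), (10.564380645751953, 127.28136444091797), 3.371556520462036)
4794.0 ((697.85107421875, -134.82711791992188), (11.418241500854492, 175.005615234375), 3.344790458679199)
3206.5 ((655.2276611328125, -26.79143524169922), (14.582985877990723, 70.42330932617188), 85.13220977783203)
20424.5 ((488.2650451660156, -50.82810592651367), (90.8519058227539, 59.520362854003906), 85.16453552246094)
shift [3.66, -1.52, 3.72] turn [0.0, -0.0, 0.2] | now [0.5199, -0.1415, 0.1021] yaw 85.3 rows 3.3 t 12.5
```

```bash
python3 -m crank '[[-1,1.5,-0.6,0,0,0,0],[-1,3,-1.3,0,0,0,0],[-1,3.66,-1.52,0.5,0,0,0],[-1,3.66,-1.52,0.9,0,0,0.2],[-1,3.66,-1.52,2,0,0,0.2],[-1,3.66,-1.52,3,0,0,0.2],[-1,3.66,-1.52,3.72,0,0,0.2],[-1,3.66,-1.52,3.72,0,0,0.2],[-1,3.66,-1.52,3.72,0,0,0.2]]'; python3 -m crank '[[-0.2,0,0,0,0,0,0],[-0.2,0,0,0,0,0,0],[-0.2,0,0,0,0,0,0],[-0.2,0,0,0,0,0,0],[-0.2,0,0,0,0,0,0]]' 40
python3 - <<'E'
from h import *
plan(.6356,.0144,.085,93.2)
E
```

```text
time: 13.25
tcp_pos: [0.489, -0.0466, 0.0084]
ee_rot: [-0.001, 0.736, 0.676, -0.0]
wrist_force: [0.4, 0.4, 0.2]
width: 0.0854
gripper_force: 0.0
time: 13.67
tcp_pos: [0.4901, -0.0475, 0.0103]
ee_rot: [0.001, 0.737, 0.676, 0.001]
wrist_force: [-2.1, 1.9, 9.8]
width: 0.0586
gripper_force: 41.0
shift [2.97, 5.59, -2.98] turn [0.1, 0.0, -8.2] | now [0.4901, -0.0475, 0.0103] yaw 85.0 rows 4.2 t 13.7
```

```bash
python3 -m crank '[[-0.2,0,0,-0.4,0,0,0],[-0.2,0,0,-1.5,0,0,0],[-0.2,0,0,-3.25,0,0,0],[-0.2,0.7,1.4,-3.25,0,0,-2],[-0.2,1.5,2.8,-3.25,0,0,-4],[-0.2,2.2,4.2,-3.25,0,0,-6],[-0.2,2.97,5.6,-3.25,0,0,-8.2],[-0.2,2.97,5.6,-3.25,0,0,-8.2],[-0.2,2.97,5.6,-3.25,0,0,-8.2],[-0.2,2.97,5.6,-3.25,0,0,-8.2],[-0.2,2.97,5.6,-2.6,0,0,-8.2],[-0.2,2.97,5.6,-1.9,0,0,-8.2],[-0.2,2.97,5.6,-1.64,0,0,-8.2],[-0.2,2.97,5.6,-1.64,0,0,-8.2],[-0.2,2.97,5.6,-1.64,0,0,-8.2]]'
python3 - <<'E'
from h import *
plan(.6356,.0144,.0500,93.2)
im=capture("wrist");c=calibration("wrist")
for q,a in quads(im,95,3000,80000):
    W=np.array([onz(c,u,.047)[:2] for u in q]); print(a,cv2.minAreaRect((W*1000).astype(np.float32)))
E
```

```text
time: 14.92
tcp_pos: [0.6346, 0.0137, 0.0504]
ee_rot: [-0.0, 0.687, 0.727, -0.0]
wrist_force: [-0.4, 0.0, -0.5]
width: 0.0585
gripper_force: 44.1
shift [0.03, 0.04, 0.01] turn [-0.0, 0.0, 0.0] | now [0.6346, 0.0137, 0.0504] yaw 93.2 rows 0.0 t 14.9
57540.5 ((635.5873413085938, 21.92865753173828), (95.8841552734375, 123.9100112915039), 3.3337674140930176)
6230.0 ((654.5284423828125, 114.06417083740234), (36.006103515625, 28.806428909301758), 2.658602237701416)
```

```bash
python3 -m crank '[[-0.6,0,0,0,0,0,0],[-0.6,0,0,0,0,0,0],[-0.6,0,0,-0.1,0,0,0],[-0.6,0,0,-1,0,0,0],[-0.6,0,0,-2,0,0,0],[-0.6,0,-3,-2.4,0,0,0],[-0.6,0,-5,-2.4,0,0,0],[-0.6,0,-5,-2.4,0,0,0],[-0.6,0,-5,-2.4,0,0,0]]'
python3 - <<'E'
from h import *
print(blanks()[0])
plan(.4191,.3153,.009,94.1)
E
```

```text
time: 15.72
tcp_pos: [0.5025, 0.0061, 0.1096]
ee_rot: [-0.001, 0.687, 0.727, -0.003]
wrist_force: [1.7, -0.4, -0.5]
width: 0.0684
gripper_force: 0.0
[(0.4191, 0.3153, 4.1, 59, 99), (0.6412, 0.0158, 3.4, 61, 102)]
shift [12.54, -2.79, 4.04] turn [-0.1, 0.1, -0.8] | now [0.5066, 0.0064, 0.1103] yaw 93.3 rows 8.1 t 15.8
```

```bash
python3 -m crank '[[-1,1.6,-0.4,0,0,0,0],[-1,3.2,-0.8,0,0,0,0],[-1,4.8,-1.2,0,0,0,0],[-1,6.4,-1.6,0,0,0,0],[-1,8,-2,0,0,0,0],[-1,9.6,-2.4,0,0,0,-0.4],[-1,11.2,-2.8,0,0,0,-0.8],[-1,12.5,-2.98,0.4,0,0,-0.8],[-1,12.5,-2.98,0.8,0,0,-0.8],[-1,12.5,-2.98,0.8,0,0,-0.8],[-1,12.5,-2.98,2,0,0,-0.8],[-1,12.5,-2.98,3.2,0,0,-0.8],[-1,12.5,-2.98,4.04,0,0,-0.8],[-1,12.5,-2.98,4.04,0,0,-0.8],[-1,12.5,-2.98,4.04,0,0,-0.8]]'; python3 -m crank '[[-0.2,0,0,0,0,0,0],[-0.2,0,0,0,0,0,0],[-0.2,0,0,0,0,0,0],[-0.2,0,0,0,0,0,0],[-0.2,0,0,0,0,0,0]]' 40
python3 - <<'E'
from h import *
plan(.6356,.0144,.085,93.2)
E
```

```text
time: 17.02
tcp_pos: [0.4185, 0.3142, 0.0088]
ee_rot: [-0.0, 0.682, 0.731, -0.001]
wrist_force: [0.3, 0.2, -0.1]
width: 0.0851
gripper_force: 0.0
time: 17.43
tcp_pos: [0.4193, 0.3154, 0.0107]
ee_rot: [0.0, 0.682, 0.731, 0.001]
wrist_force: [-0.9, -2.3, 11.7]
width: 0.0587
gripper_force: 40.5
shift [-12.61, 7.79, -2.97] turn [0.1, -0.1, 0.8] | now [0.4193, 0.3154, 0.0107] yaw 94.0 rows 9.1 t 17.4
```

```bash
python3 -m crank '[[-0.2,0,0,-0.4,0,0,0],[-0.2,0,0,-1.8,0,0,0],[-0.2,0,0,-3.2,0,0,0],[-0.2,-1.3,0.8,-3.7,0,0,0],[-0.2,-2.6,1.6,-3.7,0,0,0],[-0.2,-3.9,2.4,-3.7,0,0,0.4],[-0.2,-5.2,3.2,-3.7,0,0,0.8],[-0.2,-6.5,4,-3.7,0,0,0.8],[-0.2,-7.8,4.8,-3.7,0,0,0.8],[-0.2,-9.1,5.6,-3.7,0,0,0.8],[-0.2,-10.4,6.4,-3.7,0,0,0.8],[-0.2,-11.7,7.2,-3.7,0,0,0.8],[-0.2,-12.6,7.8,-3.7,0,0,0.8],[-0.2,-12.6,7.8,-3.7,0,0,0.8],[-0.2,-12.6,7.8,-3.7,0,0,0.8],[-0.2,-12.6,7.8,-2.7,0,0,0.8],[-0.2,-12.6,7.8,-2.1,0,0,0.8],[-0.2,-12.6,7.8,-1.95,0,0,0.8],[-0.2,-12.6,7.8,-1.95,0,0,0.8]]'
python3 -m crank '[[-0.2,0,0,0,0,0,0],[-0.2,0,0,0,0,0,0]]'
python3 - <<'E'
from h import *
plan(.6356,.0144,.0580,93.2)
E
```

```text
time: 19.02
tcp_pos: [0.6341, 0.0157, 0.0579]
ee_rot: [-0.001, 0.686, 0.727, -0.0]
wrist_force: [-0.4, -0.3, 0.1]
width: 0.0582
gripper_force: 44.0
time: 19.18
tcp_pos: [0.6352, 0.0153, 0.0588]
ee_rot: [0.0, 0.686, 0.727, 0.001]
wrist_force: [-0.3, 0.7, 0.8]
width: 0.0585
gripper_force: 44.0
shift [-0.04, 0.01, 0.03] turn [0.1, -0.0, 0.1] | now [0.6352, 0.0153, 0.0588] yaw 93.3 rows 0.0 t 19.2
```

```bash
python3 -m crank '[[-0.6,0,0,0,0,0,0],[-0.6,0,0,0,0,0,0],[-0.6,0,0,-0.1,0,0,0],[-0.6,0,0,-1,0,0,0],[-0.6,0,0,-2,0,0,0],[0.06,-1.5,0,-2.4,0,0,0],[0.06,-3,0,-2.4,0,0,0],[0.06,-4,0,-2.4,0,0,0],[0.06,-4,0,-2,0,0,0],[0.06,-4,0,-1,0,0,0],[0.06,-4,0,0.4,0,0,0],[0.06,-4,0,0.78,0,0,0],[0.06,-4,0,0.78,0,0,0],[0.06,-4,0,0.78,0,0,0]]'
python3 - <<'E'
from h import *
plan(.6356,.0144,.0385,93.2)
cv2.imwrite("pics/w7.png",capture("wrist"))
E
```

```text
time: 20.35
tcp_pos: [0.6407, -0.0848, 0.0386]
ee_rot: [-0.0, 0.687, 0.727, -0.0]
wrist_force: [-0.1, 0.3, 0.7]
width: 0.0402
gripper_force: 0.0
shift [3.98, 0.02, 0.0] turn [-0.0, -0.0, 0.1] | now [0.6407, -0.0848, 0.0386] yaw 93.3 rows 2.4 t 20.4
```

View pics/w7.png

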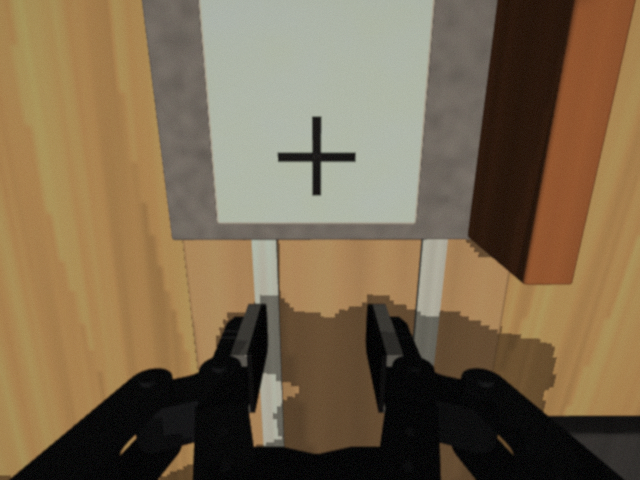

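```bash
python3 -m crank '[[0.06,0.7,0,0,0,0,0],[0.06,1.2,0,0,0,0,0],[0.06,1.4,0,0,0,0,0],[0.06,1.5,0,0,0,0,0],[0.06,1.6,0,0,0,0,0],[0.06,1.7,0,0,0,0,0],[0.06,1.8,0,0,0,0,0],[0.06,1.9,0,0,0,0,0],[0.06,2.0,0,0,0,0,0],[0.06,2.1,0,0,0,0,0],[0.06,2.15,0,0,0,0,0],[0.06,2.2,0,0,0,0,0],[0.06,2.2,0,0,0,0,0],[0.06,2.2,0,0,0,0,0]]'
python3 -m crank '[[0.06,0.04,0,0,0,0,0],[0.06,0.08,0,0,0,0,0],[0.06,0.08,0,0,0,0,0]]'
python3 -m crank '[[0.06,0.04,0,0,0,0,0],[0.06,0.08,0,0,0,0,0],[0.06,0.08,0,0,0,0,0]]'
python3 -m crank '[[0.06,0.04,0,0,0,0,0],[0.06,0.08,0,0,0,0,0],[0.06,0.08,0,0,0,0,0]]'
```

```text
time: 21.57
tcp_pos: [0.6374, -0.0301, 0.038]
ee_rot: [-0.0, 0.687, 0.727, 0.0]
wrist_force: [-0.3, -0.4, -0.4]
width: 0.0402
gripper_force: 0.0
time: 21.82
tcp_pos: [0.6373, -0.0281, 0.038]
ee_rot: [-0.0, 0.687, 0.727, 0.0]
wrist_force: [0.4, 0.3, 0.3]
width: 0.0403
gripper_force: 0.1
time: 22.07
tcp_pos: [0.6372, -0.0263, 0.038]
ee_rot: [-0.0, 0.687, 0.727, -0.0]
wrist_force: [-0.7, -1.0, -0.8]
width: 0.0407
gripper_force: 0.3
time: 22.32
tcp_pos: [0.6371, -0.0244, 0.0381]
ee_rot: [0.0, 0.687, 0.727, -0.0]
wrist_force: [-0.5, -2.6, -0.5]
width: 0.0402
gripper_force: 1.0
```

```bash
for i in 1 2 3; do python3 -m crank '[[0.06,0.03,0,0,0,0,0],[0.06,0.06,0,0,0,0,0],[0.06,0.06,0,0,0,0,0]]' | grep -E "tcp|wrist"; done
```

```text
tcp_pos: [0.6371, -0.0242, 0.0381]
wrist_force: [0.3, -7.7, -1.3]
tcp_pos: [0.6371, -0.0241, 0.0381]
wrist_force: [1.0, -14.3, -0.2]
tcp_pos: [0.637, -0.0241, 0.0381]
wrist_force: [1.3, -20.1, -0.0]
```

```bash
python3 -m crank '[[0.06,-0.4,0,0,0,0,0],[0.06,-0.8,0,0,0,0,0],[0.06,-0.8,-0.5,-1.5,0,0,0],[0.06,-0.8,-2,-3,0,0,5],[0.06,-0.8,-3,-3,0,0,12],[0.06,0,-4,-3,0,0,19],[0.06,0,-4,-3,0,0,26],[0.06,0,-4,-3,0,0,33],[0.06,0,-4,-3,0,0,40],[0.06,0,-4,-3,0,0,47],[0.06,0,-4,-3,0,0,54],[0.06,0,-4,-3,0,0,61],[0.06,0,-4,-3,0,0,68],[0.06,0,-4,-3,0,0,75],[0.06,0,-4,-3,0,0,82],[0.06,0,-4,-3,0,0,90],[0.06,0,-4,-3,0,0,90],[0.06,0,-4,-3,0,0,90]]'
python3 - <<'E'
from h import *
plan(.5687,.0325,.0385,3.2); print(sense()['joints'].round(2))
E
```

```text
time: 24.57
tcp_pos: [0.5372, -0.0253, 0.1132]
ee_rot: [-0.0, 1.0, 0.03, 0.0]
wrist_force: [-0.6, 0.5, -0.5]
width: 0.0405
gripper_force: 0.0
shift [1.4, -2.23, 2.99] turn [-0.0, -0.0, 0.2] | now [0.5372, -0.0253, 0.1132] yaw 3.4 rows 2.4 t 24.6
[ 0.    0.37 -0.09  2.02  0.05  0.75 -1.63]
```

```bash
python3 -m crank '[[0.06,0.9,-1.4,0,0,0,0],[0.06,1.2,-2.23,1,0,0,0],[0.06,1.2,-2.23,2.2,0,0,0],[0.06,1.2,-2.23,2.99,0,0,0],[0.06,1.2,-2.23,2.99,0,0,0],[0.06,1.8,-2.23,2.99,0,0,0],[0.06,2.1,-2.23,2.99,0,0,0],[0.06,2.3,-2.23,2.99,0,0,0],[0.06,2.4,-2.23,2.99,0,0,0],[0.06,2.5,-2.23,2.99,0,0,0],[0.06,2.6,-2.23,2.99,0,0,0],[0.06,2.7,-2.23,2.99,0,0,0],[0.06,2.8,-2.23,2.99,0,0,0],[0.06,2.9,-2.23,2.99,0,0,0],[0.06,3.0,-2.23,2.99,0,0,0],[0.06,3.1,-2.23,2.99,0,0,0],[0.06,3.2,-2.23,2.99,0,0,0],[0.06,3.3,-2.23,2.99,0,0,0],[0.06,3.3,-2.23,2.99,0,0,0]]' | grep -E "tcp|wrist"
for i in 1 2 3 4; do python3 -m crank '[[0.06,0.03,0,0,0,0,0],[0.06,0.06,0,0,0,0,0],[0.06,0.06,0,0,0,0,0]]' | grep -E "tcp|wrist"; done
```

```text
tcp_pos: [0.617, 0.0348, 0.0384]
wrist_force: [0.0, 0.8, 0.3]
tcp_pos: [0.6179, 0.0349, 0.0383]
wrist_force: [-0.4, -0.1, -0.3]
tcp_pos: [0.6195, 0.035, 0.0384]
wrist_force: [-0.3, 0.2, -1.0]
tcp_pos: [0.6209, 0.035, 0.0383]
wrist_force: [-0.3, -0.1, -0.2]
tcp_pos: [0.6211, 0.0351, 0.0382]
wrist_force: [-8.9, 0.1, 7.3]
```

```bash
for i in 1 2; do python3 -m crank '[[0.06,0.02,0,0,0,0,0],[0.06,0.04,0,0,0,0,0],[0.06,0.04,0,0,0,0,0]]' | grep -E "tcp|wrist"; done
python3 -m crank '[[0.06,-0.5,0,0,0,0,0],[0.06,-1,0,0,0,0,0],[0.06,-1.5,0,-1.5,0,0,0],[0.06,-1.5,0,-3,0,0,0],[0.06,-1.5,0,-4,0,0,0],[0.06,-1.5,0,-4,0,0,0],[0.06,-1.5,0,-4,0,0,0]]'
python3 - <<'E'
from h import *
im=capture("wrist"); cv2.imwrite("pics/w8.png",im); c=calibration("wrist")
for q,a in quads(im,95,3000,80000):
    W=np.array([onz(c,u,.054)[:2] for u in q]); print(a,cv2.minAreaRect((W*1000).astype(np.float32)))
print(blanks()[0])
E
```

```text
tcp_pos: [0.6212, 0.035, 0.0381]
wrist_force: [-15.0, -1.1, 12.4]
tcp_pos: [0.6212, 0.035, 0.0379]
wrist_force: [-21.4, 0.1, 15.1]
time: 28.23
tcp_pos: [0.588, 0.0332, 0.1403]
ee_rot: [-0.0, 1.0, 0.028, 0.002]
wrist_force: [-0.5, 0.4, -0.3]
width: 0.0401
gripper_force: 0.0
28699.0 ((640.6852416992188, 25.332904815673828), (100.7228012084961, 122.4428939819336), 3.207902431488037)
[]
```

View pics/w8.png

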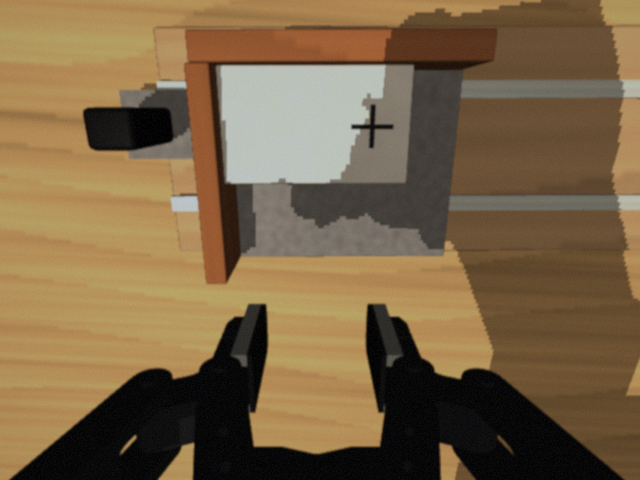

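The stack sits in the corner of both fences, with the blank's outer corners at (220,66) and (405,183) and the cross at (372,127). Next I'll grip the handle.

```bash
python3 - <<'E'
from h import *
plan(.6565,.1343,.12,93.2); print(sense()['tcp_pos'])
E
python3 -m crank '[[0.06,0,0,-0.2,0,0,-7],[0.06,0,0,-0.2,0,0,-14],[0.06,0,0,-0.2,0,0,-21],[0.06,0,0,-0.2,0,0,-28],[0.06,0,0,-0.2,0,0,-35],[0.06,0,0,-0.2,0,0,-42],[0.06,0,0,-0.2,0,0,-49],[0,0,0,-0.2,0,0,-56],[0,0,0,-0.2,0,0,-63],[0,0,0,-0.2,0,0,-70],[0,0,0,-0.2,0,0,-77],[0,0,0,-0.2,0,0,-84],[0,0,0,-0.2,0,0,-90],[0,0,0,-0.2,0,0,-90]]'
python3 - <<'E'
from h import *
plan(.6565,.1343,.12,93.2); c=calibration("wrist"); im=capture("wrist"); cv2.imwrite("pics/w9.png",im)
for z in(.077,):
  m=((im.max(2)<45)).astype(np.uint8); n,l,st,ce=cv2.connectedComponentsWithStats(m)
  for i in range(1,n):
    if 800<st[i,4]<20000: print(st[i],ce[i].round(),onz(c,ce[i],z).round(4))
E
```

```text
shift [3.02, -3.89, 0.72] turn [-0.0, 0.0, -90.0] | now [0.5867, 0.033, 0.138] yaw 3.2 rows 12.6 t 28.3
[0.58667161 0.03302953 0.13797452]
time: 29.5
tcp_pos: [0.5862, 0.033, 0.1419]
ee_rot: [-0.001, 0.685, 0.729, -0.001]
wrist_force: [-0.0, -0.5, -0.1]
width: 0.0425
gripper_force: 0.0
shift [3.87, 3.06, 0.87] turn [-0.1, -0.0, 0.3] | now [0.5862, 0.033, 0.1419] yaw 93.5 rows 3.0 t 29.5
[ 431   47   75   57 3647] [468.  76.] [0.649  0.1344 0.077 ]
```

```bash
python3 -m crank '[[-0.4,1.3,1,0,0,0,0],[-0.4,2.6,2,0,0,0,0],[-0.4,3.87,3,0,0,0,0],[-0.4,3.87,3,0.9,0,0,0],[-0.4,3.87,3,0.9,0,0,0],[-0.4,3.87,3,2,0,0,0],[-0.4,3.87,3,3,0,0,0],[-0.4,3.87,3,3.28,0,0,0],[-0.4,3.87,3,3.28,0,0,0]]'; python3 -m crank '[[0.9,0,0,0,0,0,0],[0.9,0,0,0,0,0,0],[0.9,0,0,0,0,0,0],[0.9,0,0,0,0,0,0],[0.9,0,0,0,0,0,0],[0.9,0,0,0,0,0,0],[0.9,0,0,0,0,0,0]]' 60
python3 - <<'E'
from h import *
plan(.6565,.1343,.059,93.2)
E
```

```text
time: 30.3
tcp_pos: [0.6548, 0.1329, 0.0594]
ee_rot: [-0.001, 0.688, 0.726, -0.002]
wrist_force: [0.2, -0.1, -0.2]
width: 0.0597
gripper_force: 0.0
time: 30.88
tcp_pos: [0.6564, 0.1339, 0.0631]
ee_rot: [0.0, 0.687, 0.727, 0.0]
wrist_force: [-7.1, -0.4, 11.3]
width: 0.0189
gripper_force: 59.6
shift [0.02, 0.01, 0.17] turn [0.0, 0.0, 0.0] | now [0.6564, 0.1339, 0.0631] yaw 93.2 rows 0.1 t 30.9
```

```bash
python3 -m crank '[[0.9,-0.1,0,0,0,0,0],[0.9,-0.3,0,0,0,0,0],[0.9,-0.6,0,0,0,0,0],[0.9,-0.9,0,0,0,0,0],[0.9,-1.2,0,0,0,0,0],[0.9,-1.5,0,0,0,0,0],[0.9,-1.8,0,0,0,0,0],[0.9,-2.1,0,0,0,0,0],[0.9,-2.4,0,0,0,0,0],[0.9,-2.7,0,0,0,0,0],[0.9,-3,0,0,0,0,0],[0.9,-3.3,0,0,0,0,0],[0.9,-3.6,0,0,0,0,0],[0.9,-3.8,0,0,0,0,0],[0.9,-3.9,0,0,0,0,0],[0.9,-4,0,0,0,0,0],[0.9,-4,0,0,0,0,0]]'
python3 -m crank '[[0.9,-0.1,0,0,0,0,0],[0.9,-0.3,0,0,0,0,0],[0.9,-0.6,0,0,0,0,0],[0.9,-0.9,0,0,0,0,0],[0.9,-1.2,0,0,0,0,0],[0.9,-1.5,0,0,0,0,0],[0.9,-1.8,0,0,0,0,0],[0.9,-2.1,0,0,0,0,0],[0.9,-2.4,0,0,0,0,0],[0.9,-2.7,0,0,0,0,0],[0.9,-3,0,0,0,0,0],[0.9,-3.3,0,0,0,0,0],[0.9,-3.6,0,0,0,0,0],[0.9,-3.8,0,0,0,0,0],[0.9,-3.9,0,0,0,0,0],[0.9,-4,0,0,0,0,0],[0.9,-4,0,0,0,0,0]]'
python3 - <<'E'
from h import *
for n in("side","top"): cv2.imwrite(f"pics/{n}1.png",capture(n))
s=cv2.imread("pics/side1.png")[130:280,230:390]; t=cv2.imread("pics/top1.png")[150:250,330:440]
a=cv2.resize(s,(480,450),interpolation=3); b=cv2.resize(t,(320,291),interpolation=3); cv2.imwrite("pics/c1.png",np.hstack([a,cv2.copyMakeBorder(cv2.convertScaleAbs(b,alpha=1.6),0,159,0,0,0)]))
E
```

```text
time: 32.3
tcp_pos: [0.6623, 0.0339, 0.0631]
ee_rot: [0.0, 0.687, 0.727, 0.0]
wrist_force: [-4.9, -0.8, 10.9]
width: 0.0191
gripper_force: 59.5
time: 33.72
tcp_pos: [0.6683, -0.0661, 0.0632]
ee_rot: [0.001, 0.687, 0.727, 0.001]
wrist_force: [-3.0, -1.4, 9.0]
width: 0.0191
gripper_force: 59.3
```

View pics/c1.png

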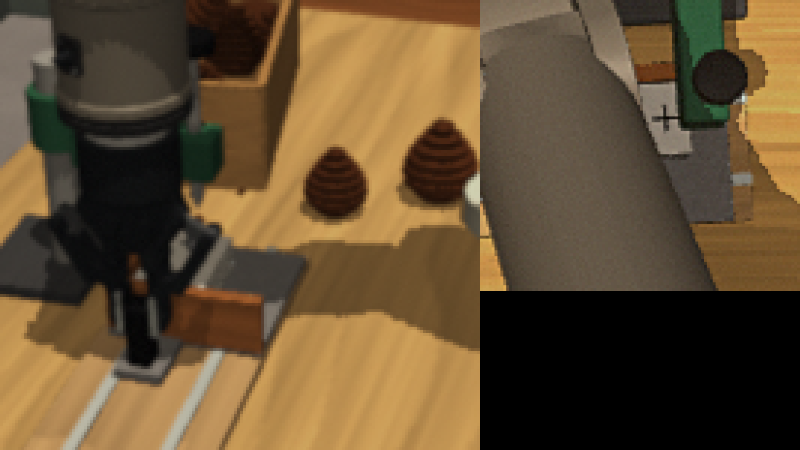

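```bash
python3 - <<'E'
from h import *
ct=calibration("top")
def cap(f):
    im=cv2.imread(f); r=im[160:195,398:428]; m=(r.max(2)<42).astype(np.uint8); n,l,st,ce=cv2.connectedComponentsWithStats(m)
    i=1+np.argmax(st[1:,4]); k=cv2.findContours((l==i).astype(np.uint8),cv2.RETR_EXTERNAL,cv2.CHAIN_APPROX_NONE)[0][0]
    return st[i],ce[i]+[398,160],np.array(cv2.minEnclosingCircle(k)[0])+[398,160],cv2.minEnclosingCircle(k)[1]
for f in("pics/top0.png","pics/top1.png"): print(cap(f))
im=cv2.imread("pics/top1.png"); g=im.min(2).astype(int); print(g[181:200,384:404])
np.save("cap.npy",cap("pics/top1.png")[2])
print(sense()['tcp_pos'])
E
```

```text
(array([  0,   0,  24,  34, 400], dtype=int32), array([409.5575, 178.135 ]), array([405. , 176.5]), 17.923547744750977)
(array([  0,   0,  24,  35, 541], dtype=int32), array([407.55822551, 178.91127542]), array([404.5, 177. ]), 18.200374603271484)
[[52 70 69 72 72 71 72 73 71 70 70 72 79 48  8 11 17 20 23 12]
 [52 69 71 69 72 71 73 72 73 70 73 75 78 46 15  7 17 19 20 21]
 [58 53 68 70 69 73 71 71 73 72 69 72 76 45 16 14 15 22 22 22]
 [57 44 68 72 71 69 72 72 72 75 72 71 76 46 16  2 15 21 22 22]
 [52 52 69 71 71 72 71 71 70 67 73 74 78 46 13 10 19 21 20 24]
 [21 45 72 71 69 71 70 72 55 29 66 76 76 62 18  8 16 22 23 18]
 [20 42 72 72 71 69 69 71 74 16 66 76 75 60 17 10 15 19 21 20]
 [18 18 65 74 71 74 73 74 80 19 68 73 76 64 19  6 16 22 21 22]
 [26 19 51 71 73 70 70 69 77 18 64 71 71 80 26  3 16 21 23 21]
 [23 20 36 69 75 38 30 18 21  2  1 13 12 15  4  2 17 21 21 24]
 [26 24 12 67 77 46 38 38 59 24 35 77 81 86 31  2 13 19 13 18]
 [27 27 18 37 69 76 80 79 79 29 46 71 74 78 35  7  1  7 13 10]
 [29 25 19 38 71 74 74 75 78 30 25 68 73 76 51 15  5  9 10  7]
 [28 28 24 17 67 76 73 71 78 42 33 70 72 76 77 39 30 30 22 17]
 [31 28 26 19 34 72 75 75 73 59 71 73 72 73 74 79 78 84 51 40]
 [29 29 23 24 11 65 73 73 72 71 72 72 72 72 72 71 73 78 43 34]
 [30 30 28 24 18 36 72 76 70 71 68 72 69 68 71 72 71 77 36 37]
 [33 32 28 26 24 22 69 73 70 72 70 71 73 71 71 73 71 74 48 38]
 [29 30 30 28 24 14 35 70 72 71 70 72 70 72 71 73 72 76 54 40]]
[ 0.66824641 -0.06607656  0.06316884]
```

```bash
python3 - <<'E'
from h import *
from scipy.optimize import minimize
ct=calibration("top"); JX=np.array([np.cos(np.radians(3.25)),np.sin(np.radians(3.25))]); Jy=np.array([-JX[1],JX[0]])
cr=onz(ct,(393.25,190.2),.054)
for f in("top0","top1"):
    im=cv2.imread(f"pics/{f}.png").astype(float); sub=im[164:190,400:426]
    gx=np.linalg.norm(sub.max(2,keepdims=True),axis=2)
    if f=="top0": print(sub.max(2).astype(int)[:,2:24])
    Y,X=np.mgrid[164:190,400:426]
    # split score: inside mean low, annulus outside high
    best=[]
    mx=sub.max(2)
    for cx in np.arange(408,417,.1):
        for cy in np.arange(172,181,.1):
            r=np.hypot(X-cx,Y-cy); a=np.median(mx[r<9.3]); i=(mx[r<9.3]).mean(); o=np.minimum(mx[(r>10.0)&(r<11.6)],60).mean(); best.append((o-i,cx,cy))
    best.sort(reverse=True); B=np.array(best[:15]); u=B[:,1:].mean(0); P=onz(ct,u,.234); d=(P-cr)[:2]
    print(f,u.round(2),P.round(4),"cross",cr.round(4),"along -jy",(-d@Jy*1000).round(2),"along jx",(d@JX*1000).round(2))
E
```

```text
[[ 52  52  50  53  53  50  52  52  53  55  54  38  67  72  68  66  60 111
  116 112 112 112]
 [ 52  52  51  50  53  54  51  50  51  52  53  42  71  77  73  70  64 113
  116 115 114 116]
 [ 53  52  52  51  51  53  55  51  54  52  58  40  65  73  70  68  63 109
  115 112 113 112]
 [ 52  52  54  52  55  52  54  40  28  17  19  15  17  47  64  67  69  64
   60  61  58  53]
 [ 50  54  50  53  55  29  13  18  19  21  18  20  17  14  18  44  65  69
   67  64  65  61]
 [ 52  52  53  54  29  22  20  22  21  20  22  21  19  22  18  14  29  67
   71  67  69  67]
 [ 51  53  55  29  17  16  23  22  20  19  19  22  22  20  18  18  16  38
   66  69  67  68]
 [ 52  56  44  20  21  21  23  22  22  20  23  18  21  22  22  20  20  15
   28  65  70  70]
 [ 54  55  24  20  22  21  22  21  20  24  20  21  23  20  21  24  22  20
   13  66  72  71]
 [ 57  27  22  22  23  22  22  23  23  24  24  22  23  21  21  24  19  21
   18  29  69  70]
 [ 57  23  21  22  24  20  26  21  25  22  22  23  23  22  23  23  22  26
   20  33  66  73]
 [ 56  22  21  24  22  26  22  22  23  22  23  24  22  24  22  24  23  21
   
[... 838 characters left out ...]
9  96 111 115]
 [ 52  55  57  56  47  34  24  17  18  19  19  17  17  16  31  72  66  54
   79 106 113 114]
 [ 56  52  53  56  55  59  59  49  46  47  32  29  51  41  71  69  70  59
  115  84 108 115]
 [ 51  54  53  55  55  54  55  59  58  55  59  58  52  38  67  72  67  63
  113 101 111 112]
 [ 54  53  53  53  54  57  53  56  55  54  55  57  51  37  69  73  68  71
  111  78 108 112]
 [ 55  55  53  55  54  53  56  55  54  56  54  54  53  38  68  70  64 116
  118  83 107 113]]
top0 [411.87 176.49] [ 0.6763 -0.211   0.234 ] cross [ 0.6769 -0.1915  0.054 ] along -jy 19.47 along jx -1.64
top1 [411.83 176.32] [ 0.6767 -0.2109  0.234 ] cross [ 0.6769 -0.1915  0.054 ] along -jy 19.41 along jx -1.28
```

The left crop (side camera) shows the gripper on the handle. The right crop (top camera) shows the cross at full-image (393.3,190.2), left of the cap at (412,176), which leaves about 19.7 mm to slide.

```bash
python3 -m crank '[[0.9,-0.1,0,0,0,0,0],[0.9,-0.25,0,0,0,0,0],[0.9,-0.4,0,0,0,0,0],[0.9,-0.55,0,0,0,0,0],[0.9,-0.7,0,0,0,0,0],[0.9,-0.76,0,0,0,0,0],[0.9,-0.79,0,0,0,0,0],[0.9,-0.79,0,0,0,0,0],[0.9,-0.79,0,0,0,0,0]]'
python3 -m crank '[[0,-0.79,0,0,0,0,0],[-0.2,0,0,0,0,0,0],[-0.2,0,0,0,0,0,0],[-0.2,0,0,-0.6,0,0,0],[-0.2,0,0,-2,0,0,0],[-0.2,0,0,-3,0,0,0],[-0.2,1,-3,-3,0,0,0],[-0.2,1,-5.5,-3,0,0,0],[-0.2,1,-5.5,-3,0,0,0],[-0.2,1,-5.5,-3,0,0,0]]'
python3 - <<'E'
from h import *
plan(.53,-.218,.14,3.2)
for n in("side","top"): cv2.imwrite(f"pics/{n}2.png",capture(n))
E
```

```text
time: 34.57
tcp_pos: [0.6694, -0.0854, 0.0632]
ee_rot: [0.001, 0.687, 0.727, 0.001]
wrist_force: [-3.7, 0.9, 9.3]
width: 0.0192
gripper_force: 59.2
time: 35.4
tcp_pos: [0.5253, -0.0687, 0.1375]
ee_rot: [0.0, 0.687, 0.727, -0.001]
wrist_force: [2.0, -0.8, -0.2]
width: 0.0508
gripper_force: 0.0
shift [-5.97, -0.15, -0.09] turn [0.0, 0.1, 90.1] | now [0.5253, -0.0687, 0.1375] yaw 93.3 rows 12.6 t 35.4
```

```bash
python3 -m crank '[[-0.2,-1,0,0,0,0,7],[-0.2,-2,0,0,0,0,14],[-0.2,-3,0,0,0,0,21],[-0.2,-4,0,0,0,0,28],[-0.2,-5,0,0,0,0,35],[-0.2,-5.97,0,0,0,0,42],[-0.2,-5.97,0,0,0,0,49],[-0.2,-5.97,0,0,0,0,56],[-0.2,-5.97,0,0,0,0,63],[-0.2,-5.97,0,0,0,0,70],[-0.2,-5.97,0,0,0,0,77],[-0.2,-5.97,0,0,0,0,84],[-0.2,-5.97,0,0,0,0,90],[-0.2,-5.97,0,0,0,0,90]]' | grep tcp
python3 -m crank '[[-0.2,0,0,0,0,7,0],[-0.2,0,0,0,0,14,0],[-0.2,0,0,0,0,21,0],[-0.2,0,0,0,0,28,0],[-0.2,0,0,0.4,0,35,0],[-0.2,0,0,0.8,0,42,0],[-0.2,0,0,1.2,0,45,0],[-0.2,0,0,1.2,0,45,0],[-0.2,0,0,1.2,0,45,0]]'
python3 - <<'E'
from h import *
print(sense()['joints'].round(2))
np.save("w10c.npy",calibration("wrist")['extrinsics']); cv2.imwrite("pics/w10.png",capture("wrist"))
E
```

```text
tcp_pos: [0.5395, -0.2176, 0.1375]
time: 37.42
tcp_pos: [0.541, -0.228, 0.1331]
ee_rot: [-0.037, 0.951, 0.041, 0.303]
wrist_force: [0.5, -0.4, -1.5]
width: 0.0516
gripper_force: 0.0
[ 1.05  0.37 -0.65  2.23 -0.95  0.18 -0.09]
```

View pics/w10.png

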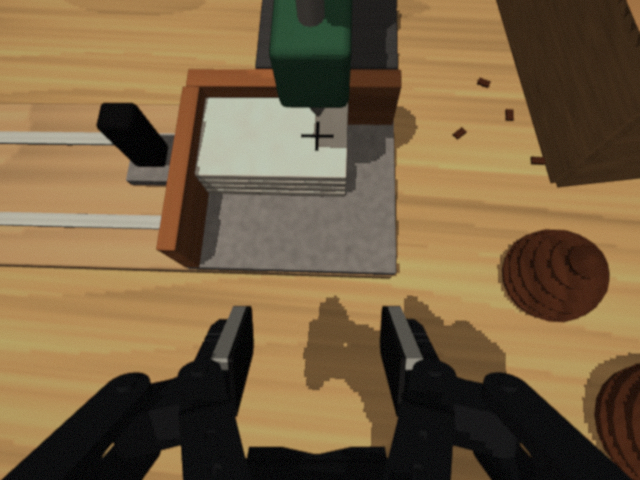

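The tilted wrist view shows the punch tip at about (318,114) just above the cross centre at (317,135). The four-layer stack is at (270,145), against both fences. I'll compute the offset and the gaps.

```bash
python3 - <<'E'
from h import *
c=calibration("wrist"); JX=np.array([np.cos(np.radians(3.25)),np.sin(np.radians(3.25))]); Jy=np.array([-JX[1],JX[0]])
im=cv2.imread("pics/w10.png")
z=cv2.resize(im[60:210,150:410],None,fx=3,fy=3,interpolation=cv2.INTER_CUBIC); cv2.imwrite("pics/w10c.png",cv2.convertScaleAbs(z,alpha=1.5))
cr=onz(c,(317,135),.054); tp=onz(c,(318.5,116),.078); print(cr.round(4),tp.round(4),"tip-cross jx,jy mm",((tp-cr)[:2]@JX*1000).round(1),((tp-cr)[:2]@Jy*1000).round(1))
print("reproject cross raised to tip",proj(c,cr+[0,0,.024]))
for v in[(200,97),(348,103),(347,186),(197,178)]: 
    q=onz(c,v,.054); d=(q-cr)[:2]*1000; print(v,(d@JX).round(1),(d@Jy).round(1))
E
```

```text
[ 0.6755 -0.2156  0.054 ] [ 0.6738 -0.2177  0.078 ] tip-cross jx,jy mm -1.8 -2.1
reproject cross raised to tip [315.24240218 113.47515031]
(200, 97) 29.6 83.4
(348, 103) 25.1 -20.3
(347, 186) -36.9 -20.6
(197, 178) -32.7 77.6
```

View pics/w10c.png

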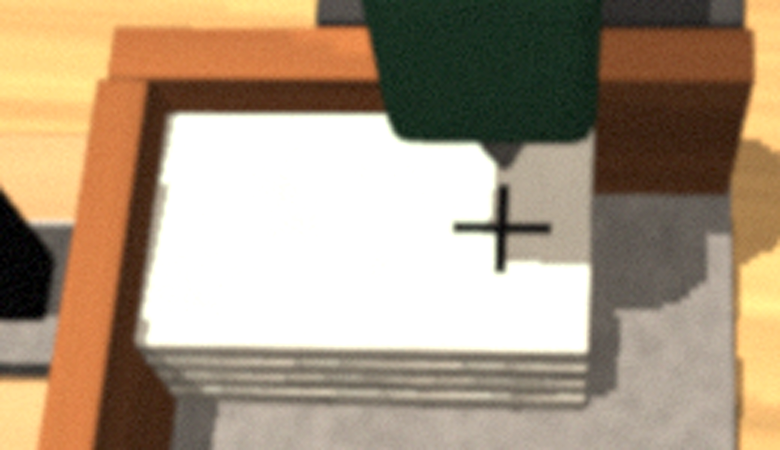

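```bash
python3 - <<'E'
from h import *
c=calibration("wrist"); c0=dict(c); c0['extrinsics']=np.load("w10c.npy")
T=lambda x,y:(150+(x-1)/3,60+(y-1)/3)
for C in(c,c0):
    g=lambda p,z:onz(C,T(*p),z)[:2]*1000
    A,B=g((148,83),.066),g((95,450),.066); D=g((750,82),.066); print("endfence inner yaw",np.degrees(np.arctan2(*(A-B)[::-1])),"far fence yaw",np.degrees(np.arctan2(*(A-D)[::-1]))-90)
    a,b=g((170,113),.054),g((138,345),.054); e=g((588,350),.054); f=g((390,112),.054)
    print("blank: left edge yaw",np.degrees(np.arctan2(*(a-b)[::-1])),np.linalg.norm(a-b),"near edge yaw",np.degrees(np.arctan2(*(b-e)[::-1]))-90,np.linalg.norm(b-e))
    u=(A-B)/np.linalg.norm(A-B); n=np.array([-u[1],u[0]]); print("gap to end fence",(A-a)@n,(A-b)@n,"gap to far",(A-a)@u,(A-f)@u)
    cr=g((501,228),.054); tp=g((505,167),.078); print("tip-cross along n(jy), u(jx)",(tp-cr)@n,(tp-cr)@u, "fence->cross",(A-cr)@n,(A-cr)@u)
E
```

```text
endfence inner yaw 3.2715593865353036 far fence yaw 3.399892523935648
blank: left edge yaw 3.2213843049087423 59.68518891312073 near edge yaw 3.3677384593510595 98.4313234954568
gap to end fence 1.0472276368161186 0.9949601073698713 gap to far -1.1226068476894342 -1.4946168458995062
tip-cross along n(jy), u(jx) -1.9370698544718754 -0.7943781606707306 fence->cross 79.63362221233976 28.791406456426618
endfence inner yaw 3.607914747250728 far fence yaw 3.7885013732838075
blank: left edge yaw 3.5598829856218868 59.625792026208714 near edge yaw 3.749955853342982 98.43770670146803
gap to end fence 1.0497549908242194 0.9997699567008352 gap to far -1.1079477327696339 -1.5260594804308796
tip-cross along n(jy), u(jx) -1.928190539863247 -0.7579845457128778 fence->cross 79.62551519252267 28.704012290566304
```

```bash
python3 -m crank '[[-0.2,0,0,-0.6,0,-7,0],[-0.2,0,0,-1.2,0,-14,0],[-0.2,0,0,-1.2,0,-21,0],[-0.2,0,0,-1.2,0,-28,0],[-0.2,0,0,-1.2,0,-35,0],[-0.2,0,0,-1.2,0,-42,0],[-0.2,0,0,-1.2,0,-45,0],[-0.2,0,0,-1.2,0,-45,0],[-0.2,0,0,-1.2,0,-45,0]]'
python3 - <<'E'
from h import *
plan(.53,-.07,.14,93.2)
E
```

```text
time: 38.22
tcp_pos: [0.5245, -0.2313, 0.1594]
ee_rot: [-0.018, 0.996, 0.051, -0.076]
wrist_force: [-0.9, 0.2, -0.3]
width: 0.0514
gripper_force: 0.0
shift [1.01, -6.36, 0.91] turn [-8.6, 5.0, -87.1] | now [0.5245, -0.2313, 0.1594] yaw 6.1 rows 12.2 t 38.2
```

```bash
python3 -m crank '[[-0.2,0.1,-0.6,0,-0.7,0.4,-7],[-0.2,0.2,-1.2,0.1,-1.4,0.8,-14],[-0.2,0.3,-1.8,0.2,-2.1,1.2,-21],[-0.2,0.4,-2.4,0.3,-2.8,1.6,-28],[-0.2,0.5,-3,0.4,-3.4,2,-35],[-0.2,0.6,-3.6,0.5,-4.1,2.4,-42],[-0.2,0.7,-4.2,0.6,-4.8,2.8,-49],[-0.2,0.8,-4.8,0.7,-5.5,3.2,-56],[-0.2,0.9,-5.4,0.8,-6.2,3.6,-63],[-0.2,1,-6.36,0.9,-6.9,4,-70],[-0.2,1,-6.36,0.9,-7.6,4.4,-77],[-0.2,1,-6.36,0.9,-8.3,4.8,-84],[-0.2,1,-6.36,0.9,-8.6,5,-87.1],[-0.2,1,-6.36,0.9,-8.6,5,-87.1]]' | grep tcp
python3 -m crank '[[-0.2,0,0,0,0,0,0],[-0.2,0,0,0,0,0,0]]' | grep tcp
python3 - <<'E'
from h import *
plan(.6678,-.0858,.062,93.2)
E
```

```text
tcp_pos: [0.5297, -0.0695, 0.1396]
tcp_pos: [0.5295, -0.0693, 0.1391]
shift [-0.96, 5.48, 3.11] turn [0.3, -0.3, -0.3] | now [0.5295, -0.0693, 0.1391] yaw 92.9 rows 3.8 t 39.5
```

```bash
python3 -m crank '[[-0.4,-0.3,1.6,0,0.3,-0.3,-0.3],[-0.4,-0.6,3.2,0,0.3,-0.3,-0.3],[-0.4,-0.9,4.8,0,0.3,-0.3,-0.3],[-0.4,-0.96,5.48,0,0.3,-0.3,-0.3],[-0.4,-0.96,5.48,0.8,0.3,-0.3,-0.3],[-0.4,-0.96,5.48,0.8,0.3,-0.3,-0.3],[-0.4,-0.96,5.48,2,0.3,-0.3,-0.3],[-0.4,-0.96,5.48,2.9,0.3,-0.3,-0.3],[-0.4,-0.96,5.48,3.11,0.3,-0.3,-0.3],[-0.4,-0.96,5.48,3.11,0.3,-0.3,-0.3]]' | grep -E "tcp|wid|wrist"; python3 -m crank '[[0.9,0,0,0,0,0,0],[0.9,0,0,0,0,0,0],[0.9,0,0,0,0,0,0],[0.9,0,0,0,0,0,0],[0.9,0,0,0,0,0,0],[0.9,0,0,0,0,0,0],[0.9,0,0,0,0,0,0]]' 60
python3 -m crank '[[0.9,-0.03,0,0,0,0,0],[0.9,-0.06,0,0,0,0,0],[0.9,-0.08,0,0,0,0,0],[0.9,-0.08,0,0,0,0,0]]'|grep -E "tcp|wri"
```

```text
tcp_pos: [0.6661, -0.0853, 0.0603]
wrist_force: [-0.7, 0.5, 0.9]
width: 0.0601
time: 40.97
tcp_pos: [0.6693, -0.0855, 0.0634]
ee_rot: [0.001, 0.686, 0.727, 0.001]
wrist_force: [6.1, -0.1, 4.1]
width: 0.0189
gripper_force: 62.6
tcp_pos: [0.6694, -0.0869, 0.0634]
wrist_force: [5.2, 1.7, 4.9]
```

```bash
python3 -m crank '[[0.9,-0.02,0,0,0,0,0],[0.9,-0.03,0,0,0,0,0],[0.9,-0.03,0,0,0,0,0]]'|grep -E "tcp|wri"
python3 -m crank '[[-0.2,0,0,0,0,0,0],[-0.2,0,0,0,0,0,0],[-0.2,0,0,0,0,0,0],[-0.2,0,0,-0.6,0,0,0],[-0.2,0,0,-2,0,0,0],[-0.2,0,0,-3.6,0,0,0],[-0.2,0,0,-5.2,0,0,0],[0.5,0,0,-6.8,0,0,0],[0.98,0,0,-8.6,0,0,0],[0.98,0,0,-8.6,0,0,0],[0.98,0,0,-8.6,0,0,0]]' 40
python3 - <<'E'
from h import *
plan(.6765,-.2115,.253,93.2)
E
```

```text
tcp_pos: [0.6694, -0.0875, 0.0634]
wrist_force: [4.9, 2.8, 5.4]
time: 42.47
tcp_pos: [0.6688, -0.0885, 0.2811]
ee_rot: [0.002, 0.686, 0.727, 0.002]
wrist_force: [0.2, 0.7, -1.2]
width: 0.0033
gripper_force: 0.0
shift [-4.93, 0.02, 1.12] turn [0.3, 0.0, 0.1] | now [0.6688, -0.0885, 0.2811] yaw 93.3 rows 3.0 t 42.5
```

```bash
python3 -m crank '[[1,-1.5,0,0,0,0,0],[1,-3,0,0,0,0,0],[1,-4.5,0,0,0,0,0],[1,-4.95,0,0,0,0,0],[1,-4.95,0,0,0,0,0],[1,-4.95,0,0.5,0,0,0],[1,-4.95,0,0.9,0,0,0],[1,-4.95,0,1.1,0,0,0],[1,-4.95,0,1.1,0,0,0]]' | grep -E "tcp|wri"
python3 -m crank '[[1,0,0,0.2,0,0,0],[1,0,0,0.4,0,0,0],[1,0,0,0.6,0,0,0],[1,0,0,0.6,0,0,0]]' | grep -E "tcp|wri"
python3 -m crank '[[1,0,0,0.2,0,0,0],[1,0,0,0.4,0,0,0],[1,0,0,0.4,0,0,0]]' | grep -E "tcp|wri"
```

```text
tcp_pos: [0.6742, -0.2104, 0.2466]
wrist_force: [-1.2, 0.3, 1.9]
tcp_pos: [0.6748, -0.2114, 0.2328]
wrist_force: [1.0, 1.8, 4.5]
tcp_pos: [0.6752, -0.2117, 0.224]
wrist_force: [-0.9, 2.6, 8.3]
```

```bash
for i in 1 2 3; do python3 -m crank '[[1,0,0,0.04,0,0,0],[1,0,0,0.06,0,0,0],[1,0,0,0.06,0,0,0]]' | grep -E "tcp|wri"; done
```

```text
tcp_pos: [0.6753, -0.2117, 0.2237]
wrist_force: [-5.7, 4.1, 17.9]
tcp_pos: [0.6754, -0.2118, 0.2234]
wrist_force: [-9.9, 5.0, 28.6]
tcp_pos: [0.6755, -0.2117, 0.223]
wrist_force: [-14.8, 6.2, 38.6]
```

```bash
python3 -m crank '[[1,0,0,-0.3,0,0,0],[1,0,0,-0.6,0,0,0],[1,0,0,-0.9,0,0,0],[1,0,0,-1.2,0,0,0],[1,0,0,-1.5,0,0,0],[1,0,0,-2.3,0,0,0],[0.5,1.5,0,-2.3,0,0,0],[0,3,0,-2.3,0,0,0],[-0.4,4.95,0,-2.3,0,0,0],[-0.4,4.95,0,-2.3,0,0,0],[-0.4,4.95,0,-2.3,0,0,0],[-0.4,4.95,0,-2.3,0,0,0],[-0.4,4.95,0,-2.3,0,0,0]]'
python3 - <<'E'
from h import *
plan(.6687,-.0878,.060,93.2)
im=[capture("side"),capture("top")]; cv2.imwrite("pics/side3.png",im[0]);cv2.imwrite("pics/top3.png",im[1])
cv2.imwrite("pics/c3.png",np.hstack([cv2.resize(im[0][110:270,230:350],(450,600),interpolation=3),cv2.resize(cv2.imread("pics/side2.png")[150:250,240:320],(340,600),interpolation=3)]))
E
```

```text
time: 45.63
tcp_pos: [0.6676, -0.0898, 0.2767]
ee_rot: [-0.0, 0.687, 0.727, -0.0]
wrist_force: [0.2, 0.3, -0.0]
width: 0.0595
gripper_force: 0.0
shift [0.08, 0.06, 8.67] turn [-0.1, -0.0, 0.0] | now [0.6676, -0.0898, 0.2767] yaw 93.2 rows 5.2 t 45.6
```

View pics/c3.png

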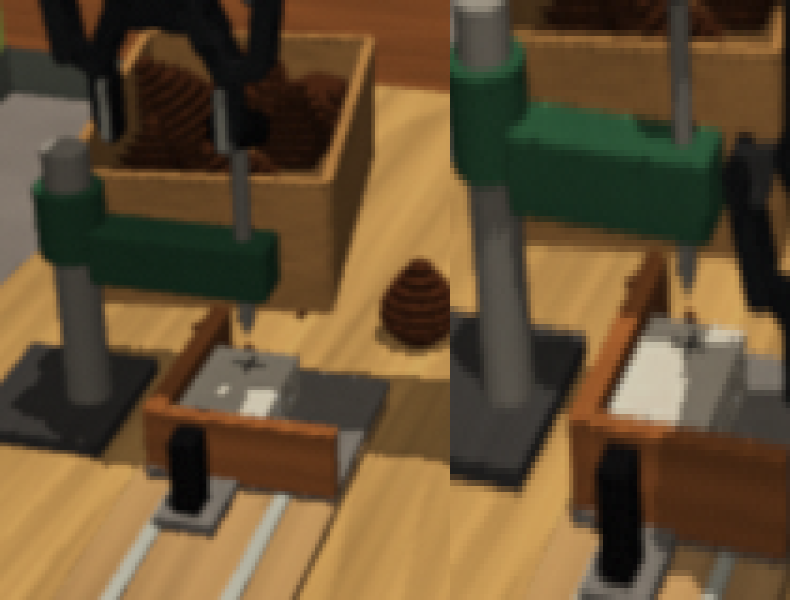

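The left crop shows the sprung-up tip at (247,328) directly above the cross at (249,363), with the stack still in the corner. Next I'll regrip the handle and draw the sled home.

```bash
python3 - <<'E'
from h import *
c=calibration("side"); a=onz(c,(296.1,206.5),.054);b=onz(c,(295.6,197.2),.078);print("side tip-cross",((b-a)*1000).round(1))
E
python3 -m crank '[[-0.4,0.08,0.06,1.6,0,0,0],[-0.4,0.08,0.06,3.2,0,0,0],[-0.4,0.08,0.06,4.8,0,0,0],[-0.4,0.08,0.06,6,0,0,0],[-0.4,0.08,0.06,7,0,0,0],[-0.4,0.08,0.06,8,0,0,0],[-0.4,0.08,0.06,8.65,0,0,0],[-0.4,0.08,0.06,8.65,0,0,0],[-0.4,0.08,0.06,8.65,0,0,0]]' | grep -E "tcp|wri|wid"; python3 -m crank '[[0.9,0,0,0,0,0,0],[0.9,0,0,0,0,0,0],[0.9,0,0,0,0,0,0],[0.9,0,0,0,0,0,0],[0.9,0,0,0,0,0,0],[0.9,0,0,0,0,0,0],[0.9,0,0,0,0,0,0]]' 60
python3 -m crank '[[0.9,0.05,0,0,0,0,0],[0.9,0.15,0,0,0,0,0],[0.9,0.3,0,0,0,0,0],[0.9,0.5,0,0,0,0,0],[0.9,0.75,0,0,0,0,0],[0.9,1,0,0,0,0,0],[0.9,1.25,0,0,0,0,0],[0.9,1.5,0,0,0,0,0],[0.9,1.75,0,0,0,0,0],[0.9,2,0,0,0,0,0],[0.9,2.25,0,0,0,0,0],[0.9,2.5,0,0,0,0,0],[0.9,2.75,0,0,0,0,0],[0.9,3,0,0,0,0,0],[0.9,3.25,0,0,0,0,0],[0.9,3.5,0,0,0,0,0],[0.9,3.7,0,0,0,0,0],[0.9,3.85,0,0,0,0,0],[0.9,3.95,0,0,0,0,0],[0.9,4,0,0,0,0,0]]'
```

```text
side tip-cross [ 2.3 -5.3 24. ]
tcp_pos: [0.6686, -0.087, 0.06]
wrist_force: [-0.4, 0.2, 0.4]
width: 0.06
time: 47.07
tcp_pos: [0.6694, -0.0863, 0.0621]
ee_rot: [0.0, 0.686, 0.727, 0.0]
wrist_force: [-2.8, -1.3, 8.6]
width: 0.0196
gripper_force: 58.8
time: 48.73
tcp_pos: [0.6635, 0.0136, 0.0621]
ee_rot: [0.0, 0.686, 0.727, 0.0]
wrist_force: [-4.4, -3.0, 8.2]
width: 0.0193
gripper_force: 58.9
```

```bash
python3 -m crank '[[0.9,0.05,0,0,0,0,0],[0.9,0.15,0,0,0,0,0],[0.9,0.3,0,0,0,0,0],[0.9,0.5,0,0,0,0,0],[0.9,0.75,0,0,0,0,0],[0.9,1,0,0,0,0,0],[0.9,1.25,0,0,0,0,0],[0.9,1.5,0,0,0,0,0],[0.9,1.75,0,0,0,0,0],[0.9,2,0,0,0,0,0],[0.9,2.25,0,0,0,0,0],[0.9,2.5,0,0,0,0,0],[0.9,2.75,0,0,0,0,0],[0.9,3,0,0,0,0,0],[0.9,3.25,0,0,0,0,0],[0.9,3.5,0,0,0,0,0],[0.9,3.75,0,0,0,0,0],[0.9,4,0,0,0,0,0],[0.9,4.2,0,0,0,0,0],[0.9,4.3,0,0,0,0,0]]' | grep -E "tcp|wri|wid"
for i in 1 2 3; do python3 -m crank '[[0.9,0.1,0,0,0,0,0],[0.9,0.16,0,0,0,0,0],[0.9,0.2,0,0,0,0,0],[0.9,0.2,0,0,0,0,0]]'| grep -E "tcp|wri"; done
```

```text
tcp_pos: [0.657, 0.1214, 0.0621]
wrist_force: [-4.8, -3.1, 8.6]
width: 0.019
tcp_pos: [0.6568, 0.126, 0.0621]
wrist_force: [-5.0, -1.8, 8.0]
tcp_pos: [0.6565, 0.131, 0.0621]
wrist_force: [-4.3, -2.2, 9.2]
tcp_pos: [0.6563, 0.135, 0.0621]
wrist_force: [-5.7, -5.3, 10.0]
```

```bash
for i in 1 2; do python3 -m crank '[[0.9,0.04,0,0,0,0,0],[0.9,0.08,0,0,0,0,0],[0.9,0.08,0,0,0,0,0]]'| grep -E "tcp|wri"; done
```

```text
tcp_pos: [0.6563, 0.1351, 0.0621]
wrist_force: [-6.8, -12.8, 12.5]
tcp_pos: [0.6563, 0.1351, 0.062]
wrist_force: [-6.3, -21.0, 14.5]
```

```bash
python3 -m crank '[[0.9,-0.1,0,0,0,0,0],[0.9,-0.1,0,0,0,0,0],[-0.2,-0.1,0,0,0,0,0],[-0.2,-0.1,0,0,0,0,0],[-0.2,-0.1,0,0,0,0,0],[-0.2,-0.1,0,-0.6,0,0,0],[-0.2,-0.1,0,-2,0,0,0],[-0.2,-0.1,0,-3.6,0,0,0],[-0.2,-1.5,-0.5,-4,0,0,0],[-0.2,-3,-1,-4,0,0,0],[-0.2,-4.5,-1,-4,0,0,0],[-0.2,-5.8,-1,-4,0,0,0],[-0.2,-5.8,-1,-4,0,0,0],[-0.2,-5.8,-1,-4,0,0,0],[-0.2,-5.8,-1,-4,0,0,0]]'
python3 - <<'E'
from h import *
c=calibration("wrist"); im=capture("wrist"); cv2.imwrite("pics/w11.png",im)
for q,a in quads(im,90,3000,80000):
    W=np.array([onz(c,u,.054)[:2] for u in q]); print(a,q.min(0),q.max(0),cv2.minAreaRect((W*1000).astype(np.float32)))
hsv=cv2.cvtColor(im,cv2.COLOR_BGR2HSV); 
s=im.astype(int)
# ASCII material map: W white, o orange fence, . floor/grey, # black, - else
def ch(p):
    b,g,r=p
    if min(p)>95 and max(p)-min(p)<50: return 'W'
    if max(p)<45: return '#'
    if r>1.9*b and r>1.35*g: return 'o'
    if max(p)-min(p)<25: return '.'
    return '-'
for y in range(0,480,12): print(''.join(ch(s[y,x]) for x in range(0,640,8)))
E
```

```text
time: 53.15
tcp_pos: [0.6396, -0.0057, 0.1616]
ee_rot: [-0.0, 0.686, 0.727, 0.001]
wrist_force: [0.3, 0.8, -1.2]
width: 0.0513
gripper_force: 0.0
30494.5 [223  92] [412 354] ((640.5198974609375, 0.8122177124023438), (106.97689056396484, 171.56031799316406), 3.5522000789642334)
10865.5 [561  79] [639 429] ((827.726318359375, -18.231719970703125), (25.809904098510742, 245.0488739013672), 4.527033805847168)
-----------------------------------------.W######-------------------------------
-----------------------------------------W.######-------------------------------
----------------------------------WW-----.W#####.W------------------------------
----------------------------------WW-----..W.....W------------------------------
----------------------------------WW-----..W.....W------------------------------
----------------------------------WW-----WW..W.W.W------------------------------
--------------------------oooooooooooooooooooooooooooooo------------------------
--------------------------oooooooooooooooooooooooooooooo----------------------.W
----------------------------...........WWWWW
[... 1847 characters left out ...]
###o----.---------..-########--oo---o------WWWW-----
----o--o-o--o-#################--o--.---------.--#################----.WWWW-----
-o-o--o-----###################--o--.---------.--###################...WWW------
----oo-oo-####################o--o--.---------.---####################.WWW------
-o-----oo#####################----o-.---------.---#####################WWW------
---o-oo#######################------.--o------.---#######################-------
o-o--#########-################-----.---------W--##########################----.
o---################-o-####################################.################---.
o-#################-o--#####################################.#################..
```

```bash
python3 - <<'E'
from h import *
c=calibration("wrist"); im=cv2.imread("pics/w11.png"); s=im.astype(int)
print("row170",s[170,296:430:4].min(1),"\ncol360",s[70:130:2,360].min(1))
for th in(120,135,150):
    for q,a in quads(im,th,6000,40000):
        if q[:,0].min()>500: continue
        W=np.array([onz(c,u,.054)[:2]*1000 for u in q]); print(th,a,q.min(0),q.max(0),cv2.minAreaRect(W.astype(np.float32)))
o=((s[:,:,2]>1.9*s[:,:,0])&(s[:,:,2]>1.3*s[:,:,1])&(s.max(2)>60))
# inner edges: last orange row below row 75 in columns; first orange col right of blank
E=[]
for x in(300,340,380): 
    r=72+np.argmin(o[72:,x]); E.append((x,r)); print("end fence inner",x,r,(onz(c,(x,r-.5),.066)*1000).round(1))
print("fence top brightness rows",s[68:104,340,2])
for y in(120,160,200,240): print("far row",y,s[y,396:446:2,2])
E
```

```text
row170 [ 88  93  95 116 169 167 169 169 170 169 166 169 168 167 166 166 167 163
 162 162 162 162 160 159 161 162 160 164  75  14  47  41  46  46] 
col360 [ 40  44  43  43  42  43  38  40  43  27  49  87  96 134 165 168 167 166
 166 166 165 165 165 163 166 166 168 165 167 167]
120 15758.5 [308  93] [412 256] ((661.6759643554688, 39.2485237121582), (59.17498779296875, 97.69084167480469), 3.37274169921875)
135 15545.0 [308  93] [411 255] ((661.5376586914062, 39.58082962036133), (58.67643737792969, 97.0807113647461), 3.443840503692627)
150 15263.0 [309  94] [411 255] ((661.7039794921875, 39.329383850097656), (58.02833938598633, 96.48072052001953), 3.3711798191070557)
end fence inner 300 90 [625.5  87.4  66. ]
end fence inner 340 90 [646.7  88.6  66. ]
end fence inner 380 90 [667.9  89.8  66. ]
fence top brightness rows [134 136 133 132 133 133 132 135 131 130 138 133 134 135 132 131 129 129
 127 113  93  71  67  83 100 111 123 147 164 168 167 168 168 169 170 169]
far row 120 [169 167 167 168 166 169 171 162  81  36  56 114 132 133 131 131 130 129
 127 129 126 124 126 123 150]
far row 160 [168 171 167 169 170 170 139  43  39  87 128 131 131 131 129 128 128 127
 136 139 141 139 155 157 157]
far row 200 [166 167 169 169 164  83  40  61 112 133 138 140 144 144 145 143 144 142
 138 140 156 159 161 161 158]
far row 240 [169 168 171 141  46  43 106 141 144 141 141 144 144 141 144 140 139 130
 158 168 167 160 153 151 152]
```

```bash
python3 - <<'E'
from h import *
plan(.6622,-.050,.0385,93.3)
E
python3 -m crank '[[0.7,-0.9,0.8,0,0,0,0],[0.7,-1.8,0.8,0,0,0,0],[0.7,-1.8,0.8,0,0,0,0],[0.7,-1.8,0.8,0,0,0,0],[0.7,-1.8,0.8,0,0,0,0]]'
python3 - <<'E'
from h import *
plan(.6622,-.050,.0385,93.3)
E
```

```text
shift [-1.86, 0.8, 4.91] turn [-0.0, -0.1, 0.1] | now [0.6395, -0.005, 0.1614] yaw 93.4 rows 3.2 t 53.2
time: 53.62
tcp_pos: [0.6618, -0.0483, 0.1607]
ee_rot: [-0.001, 0.686, 0.728, 0.0]
wrist_force: [-0.6, 0.7, -0.5]
width: 0.0128
gripper_force: 0.0
shift [-0.08, 0.01, 4.89] turn [-0.0, -0.1, 0.1] | now [0.6618, -0.0483, 0.1607] yaw 93.4 rows 2.9 t 53.6
```

```bash
python3 -m crank '[[0.7,-0.08,0,1.5,0,0,0],[0.7,-0.08,0,3,0,0,0],[0.7,-0.08,0,4.4,0,0,0],[0.7,-0.08,0,4.89,0,0,0],[0.7,-0.08,0,4.89,0,0,0],[0.7,0.3,0,4.89,0,0,0],[0.7,0.6,0,4.89,0,0,0],[0.7,0.8,0,4.89,0,0,0],[0.7,0.8,0,4.89,0,0,0]]' | grep -E "tcp|wri"
for i in 1 2 3; do python3 -m crank '[[0.7,0.03,0,0,0,0,0],[0.7,0.08,0,0,0,0,0],[0.7,0.08,0,0,0,0,0]]'| grep -E "tcp|wri"; done
```

```text
tcp_pos: [0.6609, -0.0273, 0.039]
wrist_force: [-0.5, -0.7, -0.3]
tcp_pos: [0.6606, -0.028, 0.0385]
wrist_force: [-0.3, 0.5, -0.1]
tcp_pos: [0.6604, -0.0259, 0.0384]
wrist_force: [-1.0, 0.1, -0.1]
tcp_pos: [0.6603, -0.0237, 0.0384]
wrist_force: [-0.6, -0.0, 0.3]
```

```bash
for i in 1 2 3; do python3 -m crank '[[0.7,0.02,0,0,0,0,0],[0.7,0.04,0,0,0,0,0],[0.7,0.04,0,0,0,0,0]]'| grep -E "tcp|wri"; done
```

```text
tcp_pos: [0.6603, -0.0229, 0.0384]
wrist_force: [-0.3, 0.9, 0.9]
tcp_pos: [0.6602, -0.0228, 0.0384]
wrist_force: [0.2, -4.9, -0.0]
tcp_pos: [0.6602, -0.0227, 0.0384]
wrist_force: [0.1, -8.9, 1.2]
```

The contact came where flush was predicted (-0.0229 against -0.0228), so the stack is still flush. I'll back off, check and hand in.

```bash
python3 -m crank '[[0.7,-0.4,0,0,0,0,0],[0.7,-0.8,0,0,0,0,0],[0.7,-0.8,0,-1.5,0,0,0],[0.7,-0.8,0,-3,0,0,0],[0.7,-0.8,0,-4.6,0,0,0],[0.7,-0.8,-1.5,-6,0,0,0],[0.7,-0.8,-3,-6,0,0,0],[0.7,-0.8,-4.5,-6,0,0,0],[0.7,-0.8,-6,-6,0,0,0],[0.7,-0.8,-6,-6,0,0,0],[0.7,-0.8,-6,-6,0,0,0],[0.7,-0.8,-6,-6,0,0,0]]'
python3 - <<'E'
from h import *
c=calibration("top"); im=capture("top")
for q,a in quads(im,90):
    W=np.array([onz(c,u,.054)[:2]*1000 for u in q]); r=cv2.minAreaRect(W.astype(np.float32)); print(np.round(r[0]),np.round(r[1]),round(r[2],1))
for n in("cone1","tape"):
    print(n,[(round(d['p'],2),(np.array(c['extrinsics'])@np.r_[d['position'],1])[:3].round(3).tolist()) for d in recognise("top",n)[:2]])
print(close_job())
E
```

```text
time: 56.87
tcp_pos: [0.5123, -0.0502, 0.1891]
ee_rot: [-0.0, 0.687, 0.727, 0.001]
wrist_force: [0.3, -0.0, -0.5]
width: 0.0131
gripper_force: 0.0
[ 433. -400.] [102. 102.] 88.8
[663.  38.] [59. 97.] 3.4
[661. 617.] [145.  65.] 28.7
[856. -40.] [ 28. 288.] 4.6
cone1 [(0.98, [0.517, -0.42, 0.054]), (0.91, [0.603, -0.366, 0.042])]
tape [(0.84, [0.432, -0.407, 0.028])]
the job is handed in; nothing more can be done
None
```

All four blanks present were stacked on the sled and tapped flush, the punch was pressed to about 39 N with the crosses about 1 mm from dead centre and sprang back, the sled is home with the stack still flush, the cones and tape are where they were, and the job is handed in (no verdict shown).

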